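# Set a click selector by counting from its stop, then lock it with its spring clip

### The arm

A 7-joint arm with a two-finger parallel gripper is mounted at the origin on a cart in front of the work surface, level with it; the furniture and walls round the work are solid. World frame = base frame: x ahead of the robot, y to its left, z up, the work surface at z = 0. Lengths are in mm, angles in rad, forces in N, time in s.
With the tool pointing down it reaches from about 400 to 875 mm from the base axis. Payload 4.4 kg.
Tool frame: the origin (TCP) lies midway between the tips of the shut fingers; the grasp point (between the pads) lies 19 mm behind it (ctrl.grip_point_offset is the distance from the TCP to the grasp point, in mm); z points along the fingers, y is the line along which they close (so a half turn about z gives the same grasp; the last joint's range is limited). The gripper opens to 85 mm and grips with 20 to 120 N. Pads are 22 mm wide; open, the fingers measure 114 mm over their backs; the gripper's body (76 mm by 85 mm) begins 54 mm behind the grasp point. The pads swing forward as they close: fully open they stand 13 mm farther back than shut.
Start: joints at [1.135, 0.628, 0.038, 1.517, -0.027, 0.996, -0.02], TCP at [234.957, -606.064, 231.313] pointing down, gripper open.
Joint ranges: [-3.06, 3.06], [-0.37, 2.12], [-1.25, 1.32], [0.18, 2.47], [-1.1, 4.24], [0.23, 1.98], [-2.94, 2.94]. Speed limits (rad/s): [2.57, 2.57, 3.14, 3.14, 3.14, 3.14, 3.14].

### API

Orientations are given as [roll, pitch, yaw] about the fixed x, y, z axes, in that order (R = Rz(yaw) Ry(pitch) Rx(roll)).
In Python, from cell import ctrl gives the robot as it stands.
- The arm moves only by the tool nudge_tcp, called after "Call:" as a command line: name --argument value ..., lists and objects as JSON in quotes. Schema: {"type":"object","properties":{"steps":{"type":"array","items":{"type":"array","items":{"type":"number"},"minItems":7,"maxItems":7},"minItems":1,"maxItems":12},"only":{"type":"string"},"quiet":{"type":"boolean"},"lines":{"type":"string"}},"required":["steps"],"additionalProperties":false}. steps is a list of rows, 1 to 12 of them, each of 7 numbers: dx, dy, dz in mm, then a rotation vector rx, ry, rz in rad, then the finger opening in mm; each row shifts and turns the commanded pose from where the row before left it, along the tool's axes as they then stand; what a row does not reach is not made up. A row lasts 1/10 s, in which the tool goes at most 50 mm and 0.15 rad, less where a joint would pass 70% of its speed; a pose out of reach is approached as far as the arm can. The fingers move at their own pace and stop on an object; the grip force is fixed at half the most. Time passes only in rows, so rows that do not move let the fingers close. The tool returns the time, the measured TCP pose, the force, the opening and the grip force at its end. only (a regular expression) keeps the lines of the reply that match it, lines (a string "A,B") keeps lines A to B, and quiet returns only ok. Input that does not fit is refused with a message, and nothing moves.
- ctrl.read_state(): the state, without advancing time (a new reading comes with each control period).
- ctrl.get_image(name): name is "side" or "top"; returns the picture (480x640x3 uint8, blue, green, red); there is no depth.
- ctrl.calibration(name): a dict with "fx", "fy", "cx", "cy" (pixels), "k1" (the pictures are not rectified: a ray, as slopes to the right and down, at radius r is drawn at 1 + k1 r^2 times it, then the intrinsics apply), "rvec" (rotation vector, rad) and "tvec" (3), from world to camera coordinates, as OpenCV has them. Camera axes: x right, y down, z forward; pixel columns grow to the right and rows downward; lengths in mm; the calibration is good to about 2 mm. A picture is of the moment at which its call begins. calibration takes no time and is no camera call.
- ctrl.finish_job(): hands the job in; it is judged then, once.
The state is a dict: "clock": time; "qpos": joint angles; "qd": joint speeds; "tau": joint torques, N m; "eef_pos": TCP position; "tool_rot": TCP orientation; "force": force on the tool from outside, world axes, zero at the start; "torque": the same for the moment, N m; "width": finger opening in mm; "gripper_force": force on a finger pad.
Only numpy, scipy, OpenCV 4.12 (cv2) and the standard library are available. Lean on these libraries where they do the work, as an engineer would, in place of code of your own. Each camera call takes 0.05 s, during which the arm holds its last target. There are 200 camera calls.

### The job

On the grey control box, turn the big dial anticlockwise all the way back to its end stop, and from there turn it clockwise exactly three clicks. Leave it resting in that click and then push the steel lock clip sideways onto the dial's shaft until it snaps fully home. Leave the jars and the beaker as they stand.

Things in the scene. Friction and masses are not known exactly. Their poses are not given: they have to be found in the camera images.
- console: Grey wedge-shaped control box, fixed to the worktop, 180 mm deep, 290 mm wide, 45 mm high in front and 157 mm at the back, with a bare metal panel on its sloping top. Origin: centre of its underside; z up, its low front faces its own -x.
- panel: Bare metal panel on the box, 196 x 272 mm. Origin: middle of its face; x up the slope, y to the left as one faces the box, z straight out of the face, leaning 32 degrees from vertical toward the box's front: a tool working square to the panel is tilted by that much.
- dial_axis (a point): Point of the panel's face on the dial's axis (axes as the panel's). Round it six short black ribs, 24 degrees apart, mark the clicks by where the pointer stands: the first (at the anticlockwise stop, a little longer) 60 degrees left of straight up the slope, the last 60 degrees right. The dial's shaft here is 20 mm thick, bare between the panel and the dial's disc.
- dial (a joint): Dial angle (rad), 0 in the first click, growing clockwise as seen facing the panel. End stops at -0.03 and 2.12. Clicks (spring detents) every 24 degrees: 0, 0.419, 0.838, 1.257, 1.676, 2.094; 0.17 N m takes it past one; let go between two, it jumps to the nearer. It starts in any click but the first (0). With the clip home it is locked.
- dial_grip (a point): On the dial's axis, 44 mm out from the panel. The black dial: a 62 mm disc, 14 to 20 mm above the panel, carrying an upright bar 66 mm long, 17 mm thick, its top 56 mm above the panel; one end is a pointer nose with a white line, 41 mm from the axis. The point turns with the dial: x along the bar to the pointer, y across the bar (pinch along y), z out of the panel.
- clip (a joint): Travel of the lock clip (m), 0 drawn out, 0.026 home at its stop; it starts at 0 to 0.005. It slides in guides along the panel's +y, toward the dial: easily (2 N) up to about 0.01, then its two prongs spread on the shaft (up to 8 N) and at about 0.018 snap past and pull it home. If the dial stands between clicks a hidden bolt holds it 5 mm short.
- clip_tab (a point): Middle of the clip's upright thumb tab, a bare steel plate right of the dial, 46 mm wide along the panel's x, 8 mm thick along y (the travel), standing 4 to 40 mm above the panel; this point is 32 mm above it. 121 mm from the dial's axis drawn out, 95 mm home. Push its outer (-y) face or pinch it along y. Guide rails 11 mm high pass its two ends. Axes as the panel's.
- amber_jar: Bystander: loose brown jar with black lid, 52 mm diameter, 66 mm high; origin at the centre of its underside.
- beaker: Bystander: loose clear beaker, 54 mm diameter, 70 mm high; origin at the centre of its underside.
- pe_jar: Bystander: loose white plastic jar, 60 mm diameter, 71 mm high; origin at the centre of its underside.

How it is judged (in metres and radians):
On the way, in this order (a step that is already met when the one before it is completed fails the run):
1. the dial is turned back to its anticlockwise end stop (below 0.08 rad), the clip still off (value of joint dial below 0.08 rad and value of joint clip below 0.014 m), for 0.1 s.
2. the dial rests in the third click from the stop (1.257 rad, within 0.1), let go, the clip still off (value of joint dial between 1.157 and 1.357 rad and value of joint clip below 0.014 m and contact force between the fingers and panel below 0.3 N), for 0.2 s.
3. the clip is snapped home (past 0.0235 m) with the dial in the third click (value of joint clip above 0.0235 m and value of joint dial between 1.157 and 1.357 rad), for 0.2 s.
At the end, for the whole second after the job is handed in: The dial stands in the third click from its anticlockwise stop (1.257 rad, within 0.1) and the clip is home on the shaft (travel above 23.5 of 26 mm) (all of step 3); the robot touches nothing.
It fails at once if the amber jar is displaced by more than 30 mm or tipped (distance of amber_jar from where it was at the start of the episode above 0.03 m or angle between amber_jar's own z axis and vertical above 0.5 rad).
It fails at once if the beaker is displaced by more than 30 mm or tipped (distance of beaker from where it was at the start of the episode above 0.03 m or angle between beaker's own z axis and vertical above 0.5 rad).
It fails at once if the white jar is displaced by more than 30 mm or tipped (distance of pe_jar from where it was at the start of the episode above 0.03 m or angle between pe_jar's own z axis and vertical above 0.5 rad).
It also fails if it takes over 48 s, if anything falls off the work surface, if the arm or the gripper's body presses on something with over 40 N, if the wrist force passes 120 N, or if a joint passes its speed limit or range.

## Working session

There is one attempt and no reset: what is moved stays moved. The work goes in short steps, Python scripts to look and compute and a tool call to move; the robot and the scene stay as the last step left them, time stands still between calls to the robot, and variables do not carry over. Pictures are saved under pics/ and viewed, at most 10 in all, crops included, and the job is handed in when it is done.

```bash
ls; mkdir -p pics
```

Run:
```python
from cell import ctrl
import cv2
for n in("side","top"):
    cv2.imwrite(f"pics/{n}0.png",ctrl.get_image(n)); print(n,ctrl.calibration(n))
s=ctrl.read_state();print(s)
```

```text
cell.py
pics
side {'fx': 581.3184677342521, 'fy': 581.3184677342521, 'cx': 315.03841576263795, 'cy': 249.75717700718025, 'k1': -0.09648209978675304, 'rvec': array([ 1.23685947, -2.06155102,  1.13661534]), 'tvec': array([ 249.63482214,  343.87882828, 1093.88065129])}
top {'fx': 538.436107799397, 'fy': 538.436107799397, 'cx': 324.04546637453814, 'cy': 229.3488064997183, 'k1': -0.060680993019257265, 'rvec': array([ 2.18013453, -2.16505819,  0.08510594]), 'tvec': array([   6.96932726,  505.94858868, 1156.18229363])}
{'clock': 0.1, 'qpos': array([ 1.13518841,  0.62926568,  0.03843388,  1.5182573 , -0.02700124,
        0.99628486, -0.01998507]), 'qd': array([-2.21632964e-04, -2.55686006e-03, -5.21718155e-05, -3.90905186e-03,
       -1.69407136e-03,  9.91195637e-04,  1.12641753e-03]), 'tau': array([ 2.61307534e-03, -5.64532578e+01,  1.23017874e+00, -1.93969470e+01,
        1.11615230e-02,  5.54412778e-03,  1.19716913e-05]), 'eef_pos': array([ 234.76969081, -605.53096931,  230.47645524]), 'tool_rot': array([-3.13989504e+00,  9.94805201e-06,  3.69831220e-01]), 'force': array([-0.56955538, -0.15217671, -1.02696234]), 'torque': array([ 0.00199375,  0.00217681, -0.01757851]), 'gripper_force': 0.0, 'width': 85.6329723697303}
```

View pics/side0.png

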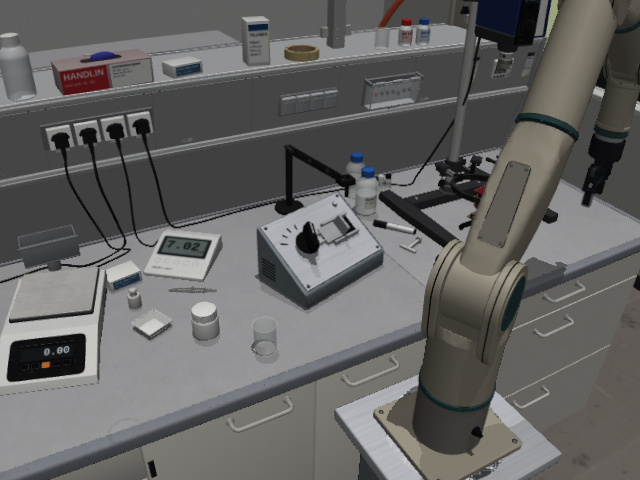

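View pics/top0.png

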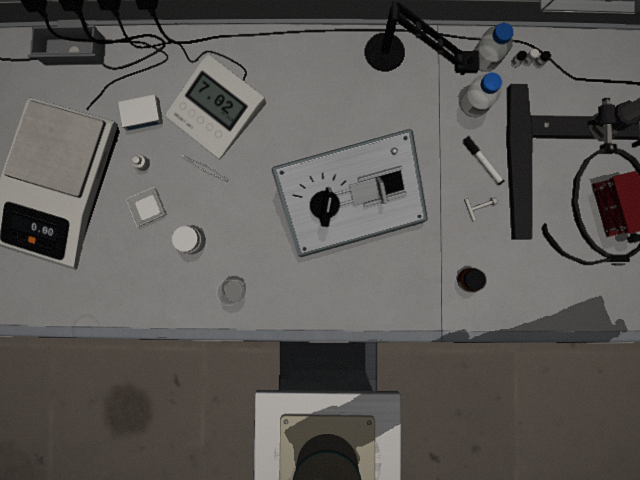

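Run:
```python
import cv2
a=cv2.imread("pics/top0.png")[115:270,262:442]; b=cv2.imread("pics/side0.png")[185:310,245:395]
cv2.imwrite("pics/tc.png",cv2.convertScaleAbs(cv2.resize(a,None,fx=4.4,fy=3.8*4.4/3.8*0+3.87,interpolation=2) if 0 else cv2.resize(a,None,fx=3.8,fy=3.8,interpolation=2),alpha=1.3))
cv2.imwrite("pics/sc.png",cv2.resize(b,None,fx=4.5,fy=4.5,interpolation=2))
```

```text
(no output)
```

View pics/tc.png

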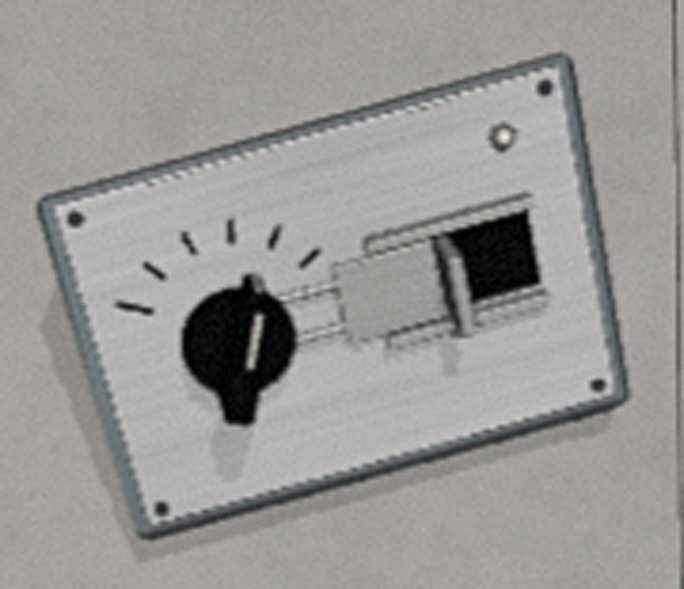

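View pics/sc.png

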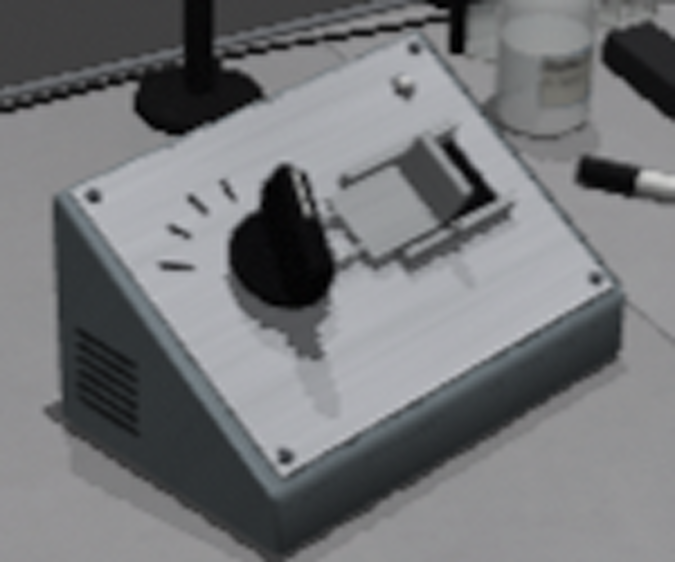

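Create h.py:
```python
import numpy as np, cv2
from cell import ctrl
from scipy.spatial.transform import Rotation as Ro
C={n:ctrl.calibration(n) for n in("side","top")}
def und(n,p):
    c=C[n];K=np.array([[c["fx"],0,c["cx"]],[0,c["fy"],c["cy"]],[0,0,1]])
    return cv2.undistortPoints(np.array(p,float).reshape(-1,1,2),K,np.array([c["k1"],0,0,0,0.]))[:,0]
def P(n): return np.hstack([cv2.Rodrigues(C[n]["rvec"])[0],C[n]["tvec"].reshape(3,1)])
def tri(a,b):
    X=cv2.triangulatePoints(P("top"),P("side"),und("top",a).T,und("side",b).T);return (X[:3]/X[3]).T
def plane(n,p,o,nrm):
    M=P(n);R=M[:,:3];c=-R.T@M[:,3];d=np.c_[und(n,p),np.ones(len(p))]@R
    return c+d*((o-c)@nrm/(d@nrm))[:,None]
def proj(n,X):
    c=C[n];K=np.array([[c["fx"],0,c["cx"]],[0,c["fy"],c["cy"]],[0,0,1]])
    return cv2.projectPoints(np.array(X,float),c["rvec"],c["tvec"],K,np.array([c["k1"],0,0,0,0.]))[0][:,0]
tc=lambda p:(np.array(p)+.5)/3.8-.5+[262,115]
sc=lambda p:(np.array(p)+.5)/4.5-.5+[245,185]
```

Run:
```python
from h import *
T=tc([(75,219),(545,88),(598,385),(161,509)]);S=sc([(94,195),(414,48),(596,278),(285,457)])
X=tri(T,S);print(X.round(1)); m=X.mean(0)
print("reproj",(proj("top",X)-T).round(1).tolist(),(proj("side",X)-S).round(1).tolist())
x=(X[0]+X[1]-X[2]-X[3]);y=(X[0]+X[3]-X[1]-X[2]);print(np.linalg.norm(x)/2,np.linalg.norm(y)/2)
h=x/np.linalg.norm(x); print("slope",np.degrees(np.arcsin(h[2])),"y tilt",y[2]/np.linalg.norm(y))
yaws=[np.arctan2(x[1],x[0]),np.arctan2(-y[0],y[1])];print(np.degrees(yaws))
yaw=yaws[1]; R=(Ro.from_euler('z',yaw)*Ro.from_euler('y',-32,degrees=True)).as_matrix()
print(m)
print(((X-m)@R).round(1))
ribs=plane("top",tc([(133,308),(155,270),(190,243),(231,231),(275,237),(310,257)]),m,R[:,2])
r=((ribs-m)@R);print(r.round(1))
th=np.radians(60-24*np.arange(1,6))
A=np.zeros((10,3));A[:5,0]=1;A[5:,1]=1;A[:5,2]=np.cos(th);A[5:,2]=np.sin(th)
s,res,_,_=np.linalg.lstsq(A,np.r_[r[1:,0],r[1:,1]],rcond=None);print("dial",s,res, (A@s).reshape(2,5).T.round(1).tolist())
ax=m+R[:,:2]@s[:2];print(ax)
q=(plane("top",tc([(246,370),(260,315),(254,283),(238,420)]),ax+56*R[:,2],R[:,2])-ax)@R;print("bar top",q.round(1))
q=(plane("side",sc([(291,165),(305,185),(326,240)]),ax+56*R[:,2],R[:,2])-ax)@R;print("side bar top",q.round(1))
t=(plane("top",tc([(437,238),(455,335)]),ax+40*R[:,2],R[:,2])-ax)@R;print("tab top",t.round(1))
t=(plane("side",sc([(412,142),(425,130),(465,200)]),ax+40*R[:,2],R[:,2])-ax)@R;print("tab side",t.round(1))
np.savez("g.npz",R=R,ax=ax)
```

```text
[[ 606.8   94.2  152.4]
 [ 677.9 -149.2  151.9]
 [ 532.9 -191.4   57.9]
 [ 461.9   52.6   56.9]]
reproj [[-0.1, -0.1], [-0.3, -0.2], [-0.1, -0.1], [-0.2, -0.1]] [[0.1, 0.0], [0.2, 0.0], [0.1, -0.0], [0.2, 0.0]]
178.1599409688104 253.85887193970265
slope 32.1212651607618 y tilt -0.0009744936319669417
[16.11911222 16.25123013]
[569.84938677 -48.42283456 104.7849457 ]
[[ 8.920e+01  1.266e+02  5.000e-01]
 [ 8.900e+01 -1.270e+02 -1.000e-01]
 [-8.890e+01 -1.269e+02  3.000e-01]
 [-8.930e+01  1.272e+02 -7.000e-01]]
[[ 32.  110.6  -0. ]
 [ 49.4  93.8  -0. ]
 [ 58.7  72.3  -0. ]
 [ 59.   49.9  -0. ]
 [ 49.   28.2   0. ]
 [ 32.6  12.8  -0. ]]
dial [ 4.41932827 61.04357587 55.59579155] [0.62820109] [[49.4, 93.7], [58.8, 72.6], [58.8, 49.5], [49.4, 28.4], [32.2, 12.9]]
[556.36442003  11.23049605 107.12683288]
bar top [[  1.    1.9  56. ]
 [ 28.5 -12.2  56. ]
 [ 46.3 -13.3  56. ]
 [-25.3  12.6  56. ]]
side bar top [[ 32.4 -11.2  56. ]
 [ 18.7 -10.5  56. ]
 [-14.2   0.9  56. ]]
tab top [[  36.  -110.8   40. ]
 [ -20.  -109.4   40. ]]
tab side [[  19.1 -104.2   40. ]
 [  22.1 -117.6   40. ]
 [ -25.4 -108.8   40. ]]
```

Add to h.py:
```python
g=dict(np.load("g.npz"));Rp=g["R"];ax=g["ax"]
def pan(n,p,h): return (plane(n,p,ax+h*Rp[:,2],Rp[:,2])-ax)@Rp
def line(im,n):
    g=im.max(2).astype(int); w=Ro.from_euler('z',0)
    c=proj(n,[ax+56*Rp[:,2]])[0].round().astype(int); k=16
    yy,xx=np.mgrid[c[1]-k:c[1]+k,c[0]-k:c[0]+k]
    q=pan(n,np.c_[xx.ravel(),yy.ravel()],56);v=g[yy,xx].ravel()
    return xx.ravel(),yy.ravel(),q,v
def goal(u,v,w,phi):  # panel coords of TCP, tool x at angle phi(deg, ccw from up-slope); prints step in tool axes
    s=ctrl.read_state();Rt=Ro.from_euler('xyz',s["tool_rot"])
    bx=np.array([np.cos(np.radians(phi)),np.sin(np.radians(phi)),0]);bz=np.array([0,0,-1.]);T=np.c_[bx,np.cross(bz,bx),bz]
    G=Ro.from_matrix(Rp@T);p=ax+Rp@[u,v,w]
    d=p-s["eef_pos"];rv=(Rt.inv()*G).as_rotvec()
    print("t",s["clock"],"tool d",Rt.inv().apply(d).round(1),"rv",rv.round(3),"|",np.linalg.norm(d).round(),np.linalg.norm(rv).round(2),"goal",p.round(),"q",s["qpos"].round(2))
```

Run:
```python
from h import *
im=cv2.imread("pics/top0.png")
print(cv2.imread("pics/top0.png").max(2)[180:232:1,308:344][::2,::1].tolist() if 0 else "")
for n in("top","side"):
    im=cv2.imread(f"pics/{n}0.png");x,y,q,v=line(im,n)
    hs=im.max(2)
    c=proj(n,[ax+56*Rp[:,2]])[0].round().astype(int);print(n,c);print("\n".join(" ".join("%3d"%t for t in r) for r in hs[c[1]-14:c[1]+14,c[0]-12:c[0]+13]))
goal(0,0,150,-24)
```

```text
top [327 212]
  9  10  10  14  10   9  13   8   0   2  13   9   3  27 110 129  58  13   0   9   7   5  11  62 118
  8  12   8   5  12  10   3  14  10   0  14   2   6  36 115 120  35   8  10   7  12   7   7  45 110
 10   1   8   5   1  16   9   5   3   4   4   6  12  46 117 121  36  11   5  11   4   4  10  18  95
  6  11  11  16  14  11   8   0   4   0  11   4  14  77 136 114  22   5   4  12   7  11   7   4  65
  9   9  11   5  13  10   3  10   6   0  14   3  16  81 124  84  20   7   8  10  11   9  11   5  40
 14   6  13   3   6  11   7   0   0   7   3   3  20 106 137  78  13   0   8  16   8   5  14   8  33
 11  10  10   8  13  12   8  11   2   6   3  10  32 111 120  39   9   8   7  11   9  10  13   7  49
 12   9  12   9  11   2   5   5   2   9  11   3  36 112 119  36   2  11  10   9  13  12   6   7  32
 13  11  12  10   4  14   3   5  10   4  10   7  60 125 114  23   0   8   6  12  12   8   6   8  41
 11  15  11   9   3  10   3   0   7   9   4  14  76 117  87  14   5   7   9  10   9   7   7  14  65
  7   9   3  10  12   8   4   0   2   2   2  17  80 117  80  15   4  12   8   5   8  1
[... 3968 characters left out ...]
   9  14  15  13  15  12  56 123 169 171 143 133 109  69  77
 14  13  13  12   9   4   5   7   5   5   6  10  15  14  15  13  37 110 149 126  94  97  95  79  76
 12  14  14  13  10   5   8   8   6   7   7  10  15  15  13  13  19  69  98  94  91 118 147 122  85
 14  13  15  12   9   5   6   6   7   6   6  12  13  12  10  12  11  63  91  87 120 153 162 152 142
 15  14  13  13  12   8   5   7   8   9   6   7   8  10   7   8   8  68 126 147 155 160 165 170 170
 14  14  15  14  13   9   7   6   7   6   4   8   9   6   4   6  22 104 157 161 165 171 171 174 175
t 0.1 tool d [ 443.6 -465.7   -3.1] rv [0.092 0.557 0.491] | 643.0 0.75 goal [480. -11. 234.] q [ 1.14  0.63  0.04  1.52 -0.03  1.   -0.02]
```

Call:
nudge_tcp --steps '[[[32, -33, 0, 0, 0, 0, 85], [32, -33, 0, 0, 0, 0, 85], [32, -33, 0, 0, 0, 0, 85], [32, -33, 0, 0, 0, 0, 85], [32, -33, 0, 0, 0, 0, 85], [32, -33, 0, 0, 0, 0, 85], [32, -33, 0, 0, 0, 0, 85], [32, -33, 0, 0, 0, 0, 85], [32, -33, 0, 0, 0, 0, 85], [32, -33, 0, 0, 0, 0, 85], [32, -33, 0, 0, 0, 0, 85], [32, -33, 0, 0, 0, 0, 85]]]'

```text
refused: steps[0]: the value is too long (schema: maxItems 7). Nothing was moved.
```

I used the wrong layout. The manual says a list of rows, each a list of 7 numbers; once more.

Call:
nudge_tcp --steps '[[32, -33, 0, 0, 0, 0, 85], [32, -33, 0, 0, 0, 0, 85], [32, -33, 0, 0, 0, 0, 85], [32, -33, 0, 0, 0, 0, 85], [32, -33, 0, 0, 0, 0, 85], [32, -33, 0, 0, 0, 0, 85], [32, -33, 0, 0, 0, 0, 85], [32, -33, 0, 0, 0, 0, 85], [32, -33, 0, 0, 0, 0, 85], [32, -33, 0, 0, 0, 0, 85], [32, -33, 0, 0, 0, 0, 85], [32, -33, 0, 0, 0, 0, 85]]'

```text
clock: 1.3
eef_pos: [450.2, -96.3, 231.3]
tool_rot: [3.142, 0.0, 0.37]
force: [0.2, -0.0, -0.5]
width: 85.0
gripper_force: 0.0
```

Run:
```python
from h import *
for n in("top","side"):
    im=cv2.imread(f"pics/{n}0.png").max(2)
    c=proj(n,[ax+56*Rp[:,2]])[0].round().astype(int)
    r=(198,212,326,332) if n=="top" else (222,233,310-2,316)
    a=im[r[0]:r[1],r[2]:r[3]].astype(float)
    a[a<30]=0; ys,xs=np.mgrid[r[0]:r[1],r[2]:r[3]]
    if n=="side":
        # white line just right of dark top: columns weighted per row within known band
        c=[(221,310.7),(224,311.2),(227,312.0+0.0),(230,313.0-0.3),(232,312.5)]
        pts=np.array([(309.6+0.9*0,221.),(312.5,232.)])
    else:
        cx=(a*xs).sum(1)/a.sum(1); k=np.polyfit(ys[:,0],cx,1); pts=np.array([(np.polyval(k,198),198.),(np.polyval(k,211),211.)]);print(cx.round(1))
    q=pan(n,pts,56);d=q[0]-q[1];print(n,q.round(1),np.degrees(np.arctan2(d[1],d[0])))
goal(0,0,150,-24)
```

```text
[329.8 329.5 329.5 329.1 329.  328.9 328.5 328.5 328.2 328.  328.  327.8
 327.5 327.5]
top [[ 27.8 -11.3  56. ]
 [  2.5  -0.6  56. ]] -23.095760519023962
side [[ 32.7 -12.6  56. ]
 [  4.3   1.   56. ]] -25.542393063289968
t 1.3 tool d [ 58.7 -68.7  -3.1] rv [0.094 0.557 0.492] | 90.0 0.75 goal [480. -11. 234.] q [ 0.17  0.36 -0.02  2.02  0.01  0.76 -1.07]
```

Call:
nudge_tcp --steps '[[29, -34, -2, 0, 0, 0, 85], [29, -34, -2, 0, 0, 0, 85], [0, 0, 0, 0.0186, 0.111, 0.098, 85], [0, 0, 0, 0.0186, 0.111, 0.098, 85], [0, 0, 0, 0.0186, 0.111, 0.098, 85], [0, 0, 0, 0.0186, 0.111, 0.098, 85], [0, 0, 0, 0.0186, 0.111, 0.098, 85], [0, 0, 0, 0, 0, 0, 85]]'

```text
clock: 2.1
eef_pos: [477.7, -2.7, 236.9]
tool_rot: [-2.958, -0.383, -0.03]
force: [0.1, -1.2, 0.4]
width: 84.9
gripper_force: 0.0
```

Run:
```python
from h import *
goal(0,0,150,-24);goal(0,0,26,-24)
cv2.imwrite("pics/top1.png",cv2.resize(ctrl.get_image("top")[110:270,240:440],None,fx=3.7,fy=3.7,interpolation=2))
```

```text
t 2.1 tool d [1.4 8.8 1.8] rv [-0.008  0.152  0.124] | 9.0 0.2 goal [480. -11. 234.] q [ 0.16  0.26 -0.07  2.3  -0.75  0.28 -0.78]
t 2.1 tool d [ 20.1  10.9 124.4] rv [-0.008  0.152  0.124] | 126.0 0.2 goal [543.   7. 129.] q [ 0.16  0.26 -0.07  2.3  -0.75  0.28 -0.78]
```

View pics/top1.png

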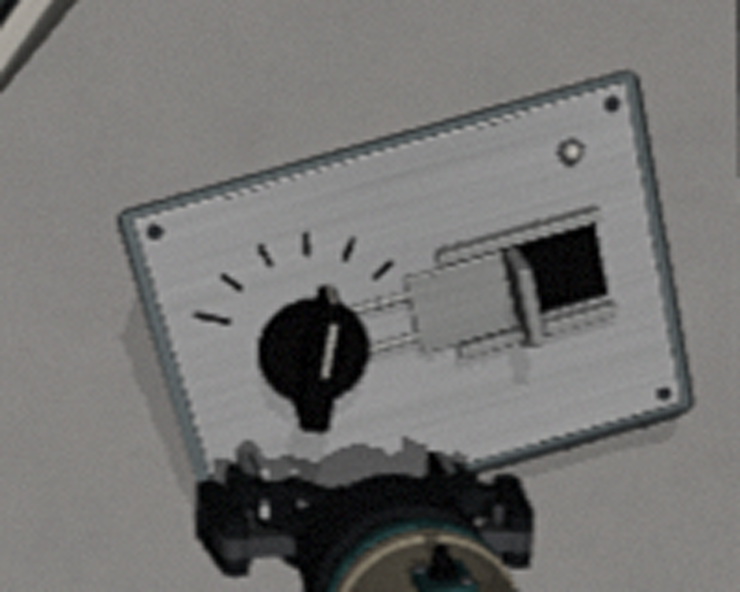

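Call:
nudge_tcp --steps '[[6, 5, 30, 0, 0, 0, 85], [6, 5, 30, 0, 0, 0, 85], [0, 0, 0, -0.004, 0.076, 0.062, 85], [0, 0, 0, -0.004, 0.076, 0.062, 85], [0, 0, 0, 0, 0, 0, 85]]'

```text
clock: 2.65
eef_pos: [529.9, -13.8, 234.5]
tool_rot: [-2.904, -0.437, -0.175]
force: [-0.0, 0.8, 0.8]
width: 84.9
gripper_force: 0.0
```

Run:
```python
from h import *
goal(0,0,90,-24);goal(0,0,26,-24)
```

```text
t 2.65 tool d [-40.6   0.9  38.2] rv [-0.     0.071  0.005] | 56.0 0.07 goal [511.  -2. 183.] q [ 0.12  0.32 -0.01  2.26 -1.09  0.23 -0.55]
t 2.65 tool d [-36.1   0.9 102. ] rv [-0.     0.071  0.005] | 108.0 0.07 goal [543.   7. 129.] q [ 0.12  0.32 -0.01  2.26 -1.09  0.23 -0.55]
```

Add to h.py:
```python
def goalw(p,rpy):
    s=ctrl.read_state();Rt=Ro.from_euler('xyz',s["tool_rot"]);d=np.array(p)-s["eef_pos"];rv=(Rt.inv()*Ro.from_euler('xyz',rpy)).as_rotvec()
    print("t",s["clock"],"tool d",Rt.inv().apply(d).round(1),"rv",rv.round(3),np.linalg.norm(rv).round(2),s["eef_pos"].round(),"q",s["qpos"].round(2))
```

Run:
```python
from h import *
goalw([410,-15,180],[np.pi,0,-.2])
```

```text
t 2.65 tool d [-129.8   21.3   -5.7] rv [-0.239 -0.432  0.076] 0.5 [530. -14. 234.] q [ 0.12  0.32 -0.01  2.26 -1.09  0.23 -0.55]
```

Call:
nudge_tcp --steps '[[-32, 5, -10, -0.06, -0.108, 0.019, 85], [-32, 5, -5, -0.06, -0.108, 0.019, 85], [-32, 5, 5, -0.06, -0.108, 0.019, 85], [-32, 5, 10, -0.06, -0.108, 0.019, 85], [0, 0, 0, 0, 0, 0, 85]]'

```text
clock: 3.15
eef_pos: [422.3, -7.3, 190.4]
tool_rot: [-3.104, -0.053, -0.177]
force: [0.7, 0.1, -0.0]
width: 84.9
gripper_force: 0.0
```

Run:
```python
from h import *
goalw([410,-15,180],[np.pi,0,-.2])
```

```text
t 3.15 tool d [-11.2  10.1   9.4] rv [-0.038 -0.052  0.024] 0.07 [422.  -7. 190.] q [-0.44  0.4   0.56  2.22 -0.46  0.56 -1.28]
```

Create fk.py:
```python
import numpy as np
from scipy.spatial.transform import Rotation as Ro
from scipy.optimize import least_squares
D=[([1.13518841,.62926568,.03843388,1.5182573,-.02700124,.99628486,-.01998507],[234.8,-605.5,230.5],[-3.1399,0,.3698]),
([.17,.36,-.02,2.02,.01,.76,-1.07],[450.2,-96.3,231.3],[3.142,0,.37]),
([.16,.26,-.07,2.3,-.75,.28,-.78],[477.7,-2.7,236.9],[-2.958,-.383,-.03]),
([.12,.32,-.01,2.26,-1.09,.23,-.55],[529.9,-13.8,234.5],[-2.904,-.437,-.175]),
([-.44,.4,.56,2.22,-.46,.56,-1.28],[422.3,-7.3,190.4],[-3.104,-.053,-.177])]
def fk(q,p,full=False):
    H,L1,L2,L3,e1,e2,e3=p
    z=lambda a:Ro.from_euler('z',-a);y=lambda a:Ro.from_euler('y',a)
    R=z(q[0])*y(q[1])*z(q[2]);x=np.array([0,0,H])+R.apply([e1,0,L1])
    R=R*y(q[3])*z(q[4]);x=x+R.apply([e2,0,L2]);R5=R
    R=R*y(q[5]);x=x+R.apply([e3,0,0]);R=R*z(q[6])*Ro.from_euler('z',CZ);x=x+R.apply([0,0,L3])
    return x,R,R5
CZ=-np.pi/2
def fit(free):
    def f(v):
        p=np.zeros(7);p[free]=v
        return np.concatenate([fk(q,p)[0]-x for q,x,r in D])
    s=least_squares(f,np.array([300,500,400,300,0,0,0.])[free]);p=np.zeros(7);p[free]=s.x;return p,s
if __name__=="__main__":
    p,s=fit([0,1,2,3,4,5,6]);print(p.round(1),s.fun.round(1));p,s=fit([0,1,2,3]);print(p.round(1),s.fun.round(1))
    for q,x,r in D:
        print((fk(q,p)[1].inv()*Ro.from_euler('xyz',r)).as_rotvec().round(3))
```

```bash
python3 fk.py
```

```text
[380.6 515.9 380.7 363.5 -20.    5.  -42.4] [23.4 13.8  3.6  9.4 25.1 -3.3  5.8  4.8  2.6 -7.1 -2.1  0.7  0.6  4.6
 -3.6]
[351.  523.6 410.4 309.7   0.    0.    0. ] [25.8  8.3 10.4 12.4 24.5  3.  -2.8 19.5 -4.6 -9.9 19.5 -6.3  0.  12.2
 -2.5]
[ 0.     0.    -3.142]
[2.000e-03 2.000e-03 3.128e+00]
[7.000e-03 1.000e-03 3.137e+00]
[-0.006 -0.005 -3.141]
[-1.200e-02 -3.000e-03 -3.141e+00]
```

```bash
sed -i 's/H,L1,L2,L3,e1,e2,e3=p/H,L1,L2,L3,e1,e2,e3,y0,y1,y2=p/;s/\[e1,0,L1\]/[e1,y0,L1]/;s/\[e2,0,L2\]/[e2,y1,L2]/;s/\[e3,0,0\]/[e3,y2,0]/;s/^CZ=.*/CZ=np.pi\/2/;s/zeros(7)/zeros(10)/g;s/300,0,0,0\.\]/300,0,0,0,0,0,0.]/' fk.py
sed -i '/__main__/,$d' fk.py
```

Create t.py:
```python
from fk import *
for fr in ([0,1,2,3,7],[0,1,2,3,8],[0,1,2,3,9],[0,1,2,3,4,5,9],[0,1,2,3,4,5,6,9],[0,1,2,3,4,5,6,7,8]):
    p,s=fit(fr);print(fr,p.round(1),s.fun.round(1),s.cost.round(1))
```

```bash
python3 t.py
```

```text
[0, 1, 2, 3, 7] [330.4 559.2 382.  345.7   0.    0.    0.  -26.    0.    0. ] [ 1.7  1.2 -1.3  1.5 -0.5  0.1  1.8 -0.7 -0.3 -0.5 -0.4 -0.8 -2.2 -0.1
  2.4] 12.2
[0, 1, 2, 3, 8] [344.2 575.6 378.9 371.7   0.    0.    0.    0.  -29.    0. ] [ 1.9 -5.9  0.9  4.9 -4.2  5.7 -1.9  9.7 -2.5 -5.6 18.1 -5.3 -7.2  3.4
  1.1] 334.0
[0, 1, 2, 3, 9] [344.2 575.6 378.9 371.7   0.    0.    0.    0.    0.  -29. ] [ 1.9 -5.9  0.9  4.9 -4.2  5.7 -1.9  9.7 -2.5 -5.6 18.1 -5.3 -7.2  3.4
  1.1] 334.0
[0, 1, 2, 3, 4, 5, 9] [323.9 582.2 350.6 391.5  -0.  -21.1   0.    0.    0.  -27.3] [ 0.4  2.5 -0.7  3.3 -2.4  6.9  4.2 -0.8 -1.9 -2.2  3.6 -6.8 -2.6  4.3
  2.5] 94.2
[0, 1, 2, 3, 4, 5, 6, 9] [353.8 573.3 356.7 407.8 -15.5  -5.4 -23.8   0.    0.  -26. ] [ 2.3  0.6 -1.7  2.5 -0.8  2.4  4.9 -1.2  1.2 -2.9  1.  -2.2 -5.4  0.8
  0.3] 46.3
[0, 1, 2, 3, 4, 5, 6, 7, 8] [323.8 557.4 392.1 328.6   2.    2.3   7.3 -34.1   7.8   0. ] [ 1.6  0.4 -0.6  0.7 -0.7 -0.7  0.5  0.  -1.1  0.3 -0.2 -0.4 -2.  -0.1
  2.8] 9.1
```

Add to fk.py:
```python
p0=fit([0,1,2,3,7])[0]
lo=np.array([-3.06,-.37,-1.25,.18,-1.1,.23,-2.94]);hi=np.array([3.06,2.12,1.32,2.47,4.24,1.98,2.94])
def pose(u,v,w,phi):
    from h import Rp,ax
    b=np.radians(phi);bx=np.array([np.cos(b),np.sin(b),0]);bz=np.array([0,0,-1.])
    return ax+Rp@[u,v,w],Ro.from_matrix(Rp@np.c_[bx,np.cross(bz,bx),bz])
def ik(x,R,seed,reg=0.003):
    def f(q):
        a,b,_=fk(q,p0);return np.r_[(a-x)/100,(b.inv()*R).as_rotvec(),reg*(q-seed)]
    s=least_squares(f,np.clip(seed,lo+.01,hi-.01),bounds=(lo,hi));return s.x,np.linalg.norm(s.fun[:6])
```

Create t.py:
```python
from fk import *
rng=np.random.default_rng(1)
sols={}
for phi in(-24,156):
  L=[]
  for i in range(40):
    s=rng.uniform(lo,hi);s[0]=rng.uniform(-1.2,1.2)
    q,e=ik(*pose(0,0,26,phi),s)
    if e<.005: L.append((np.min(np.minimum(q-lo,hi-q)),q))
  L.sort(key=lambda a:-a[0])
  print(phi,len(L))
  for m,q in L[:8]:
    w=[]
    for ph in (-40,60):
        qq,e=ik(*pose(0,0,26,phi+24+ph),q);w.append((round(e,3),round(np.min(np.minimum(qq-lo,hi-qq)),2),round(qq[6],2)))
    print(round(m,2),q.round(2),w)
```

```bash
python3 t.py
```

```text
-24 18
0.07 [-0.22  0.62  0.39  2.4   3.96  0.56  0.63] [(np.float64(0.0), np.float64(0.07), np.float64(0.41)), (np.float64(0.0), np.float64(0.07), np.float64(1.88))]
0.07 [ 0.15  0.58 -0.15  2.4   3.4   0.37  1.22] [(np.float64(0.0), np.float64(0.07), np.float64(1.05)), (np.float64(0.0), np.float64(0.07), np.float64(2.24))]
0.07 [ 0.71  0.76 -1.01  2.4   2.18  0.56  2.49] [(np.float64(0.0), np.float64(0.07), np.float64(2.28)), (np.float64(0.0), np.float64(0.0), np.float64(2.94))]
0.07 [ 0.46  0.62 -0.6   2.4   2.69  0.38  1.95] [(np.float64(0.0), np.float64(0.07), np.float64(1.78)), (np.float64(0.0), np.float64(0.07), np.float64(2.83))]
0.07 [-0.18  0.61  0.33  2.4   3.91  0.53  0.68] [(np.float64(0.0), np.float64(0.07), np.float64(0.47)), (np.float64(0.0), np.float64(0.07), np.float64(1.91))]
0.07 [ 0.54  0.65 -0.71  2.4   2.52  0.41  2.13] [(np.float64(0.0), np.float64(0.07), np.float64(1.95)), (np.float64(0.0), np.float64(0.0), np.float64(2.94))]
0.07 [ 0.47  0.63 -0.61  2.4   2.68  0.38  1.97] [(np.float64(0.0), np.float64(0.07), np.float64(1.8)), (np.float64(0.0), np.float64(0.
[... 781 characters left out ...]
np.float64(0.0), np.float64(0.07), np.float64(-0.28))]
0.07 [ 0.55  0.66 -0.74  2.4   2.49  0.42 -0.98] [(np.float64(0.0), np.float64(0.07), np.float64(-1.16)), (np.float64(0.0), np.float64(0.07), np.float64(-0.1))]
0.07 [ 0.56  0.66 -0.75  2.4   2.47  0.42 -0.96] [(np.float64(0.0), np.float64(0.07), np.float64(-1.14)), (np.float64(0.0), np.float64(0.07), np.float64(-0.09))]
0.07 [-0.02  0.58  0.1   2.4   3.71  0.43 -2.24] [(np.float64(0.0), np.float64(0.07), np.float64(-2.43)), (np.float64(0.0), np.float64(0.07), np.float64(-1.1))]
0.07 [ 0.34  0.59 -0.41  2.4   2.99  0.35 -1.5 ] [(np.float64(0.0), np.float64(0.07), np.float64(-1.66)), (np.float64(0.0), np.float64(0.07), np.float64(-0.59))]
```

Create t.py:
```python
from fk import *
from h import ctrl
for w in(26,60,80,100,140):
    q,e=ik(*pose(0,0,w,156),np.array([.34,.59,-.41,2.4,2.99,.35,-1.5]));print(w,round(e,3),q.round(2))
q=ctrl.read_state()["qpos"].copy();print(q.round(3))
def delta(q,q2):
    a,A,_=fk(q,p0);b,B,_=fk(q2,p0);return np.r_[A.inv().apply(b-a),(A.inv()*B).as_rotvec()]
q2=q.copy();q2[4]+=.15;print("row",delta(q,q2).round(4),np.linalg.norm(delta(q,q2)[3:]))
for k in range(0,25,3):
    q2[4]=q[4]+.15*k;x,R,_=fk(q2,p0);print(k,x.round(),R.as_matrix()[:,2].round(2))
```

```bash
python3 t.py
```

```text
26 0.0 [ 0.34  0.59 -0.41  2.4   2.99  0.35 -1.5 ]
60 0.0 [ 0.38  0.51 -0.44  2.42  3.    0.28 -1.51]
80 0.0 [ 0.42  0.46 -0.47  2.43  3.01  0.24 -1.52]
100 0.0 [ 0.63  0.45 -0.75  2.43  2.48  0.23 -0.99]
140 0.0 [ 0.9   0.41 -1.06  2.43  1.87  0.23 -0.4 ]
[-0.437  0.401  0.555  2.224 -0.462  0.562 -1.279]
row [-6.24090e+00  2.68705e+01 -1.10220e+00 -7.65000e-02 -2.30000e-02
 -1.26900e-01] 0.14999999999999963
0 [416.  -6. 191.] [ 0.06  0.03 -1.  ]
3 [394. -85. 197.] [-0.01 -0.2  -0.98]
6 [ 402. -163.  223.] [ 0.02 -0.42 -0.91]
9 [ 440. -224.  263.] [ 0.13 -0.6  -0.79]
12 [ 499. -256.  310.] [ 0.3  -0.69 -0.65]
15 [ 569. -253.  353.] [ 0.5  -0.69 -0.53]
18 [ 635. -216.  385.] [ 0.69 -0.58 -0.44]
21 [ 684. -151.  399.] [ 0.83 -0.39 -0.4 ]
24 [706. -72. 393.] [ 0.9  -0.16 -0.41]
```

Call:
nudge_tcp --steps '[[-6.2, 26.9, -1.1, -0.076, -0.023, -0.127, 85], [-6.2, 26.9, -1.1, -0.076, -0.023, -0.127, 85], [-6.2, 26.9, -1.1, -0.076, -0.023, -0.127, 85], [-6.2, 26.9, -1.1, -0.076, -0.023, -0.127, 85], [-6.2, 26.9, -1.1, -0.076, -0.023, -0.127, 85], [-6.2, 26.9, -1.1, -0.076, -0.023, -0.127, 85], [-6.2, 26.9, -1.1, -0.076, -0.023, -0.127, 85], [-6.2, 26.9, -1.1, -0.076, -0.023, -0.127, 85], [-6.2, 26.9, -1.1, -0.076, -0.023, -0.127, 85], [-6.2, 26.9, -1.1, -0.076, -0.023, -0.127, 85], [-6.2, 26.9, -1.1, -0.076, -0.023, -0.127, 85], [-6.2, 26.9, -1.1, -0.076, -0.023, -0.127, 85]]'

```text
clock: 4.35
eef_pos: [504.0, -260.1, 308.0]
tool_rot: [2.602, 0.687, 1.215]
force: [0.3, 0.1, 1.2]
width: 84.7
gripper_force: 0.0
```

Create t.py:
```python
from fk import *
from h import ctrl
q=ctrl.read_state()["qpos"].copy();print(q.round(3))
def delta(q,q2):
    a,A,_=fk(q,p0);b,B,_=fk(q2,p0);return np.r_[A.inv().apply(b-a),(A.inv()*B).as_rotvec()]
g,e=ik(*pose(0,0,75,156),np.array([.38,.5,-.44,2.42,3.0,.28,-1.51]));print("goal",g.round(2),e)
N=12
for k in range(N+1):
    a=q+(g-q)*k/N;x,R,_=fk(a,p0);print(x.round(),R.as_matrix()[:,2].round(2),delta(a,a+(g-q)/N).round(3) if k<N else "")
```

```bash
python3 t.py
```

```text
[-0.745  0.576  1.087  2.231  1.011  0.233 -0.972]
goal [ 0.41  0.47 -0.46  2.42  3.01  0.25 -1.52] 1.302148394221227e-06
[ 492. -257.  310.] [ 0.29 -0.69 -0.66] [ 2.1529e+01 -1.1855e+01  1.8118e+01  1.6000e-02  4.1000e-02 -1.3700e-01]
[ 493. -254.  279.] [ 0.29 -0.66 -0.7 ] [ 2.3761e+01 -6.7500e+00  1.5667e+01  2.0000e-03  4.9000e-02 -1.3200e-01]
[ 494. -247.  251.] [ 0.29 -0.62 -0.73] [ 2.5073e+01 -1.4570e+00  1.3035e+01 -1.4000e-02  5.5000e-02 -1.2700e-01]
[ 496. -236.  225.] [ 0.29 -0.58 -0.76] [25.441  3.873 10.254 -0.029  0.058 -0.122]
[ 499. -222.  201.] [ 0.31 -0.52 -0.79] [24.887  9.091  7.368 -0.045  0.057 -0.117]
[ 502. -203.  181.] [ 0.33 -0.46 -0.82] [23.477 14.051  4.423 -0.059  0.053 -0.112]
[ 507. -181.  165.] [ 0.35 -0.39 -0.85] [21.318 18.629  1.478 -0.072  0.047 -0.109]
[ 511. -156.  153.] [ 0.38 -0.31 -0.87] [18.551 22.722 -1.404 -0.083  0.038 -0.106]
[ 515. -127.  147.] [ 0.41 -0.23 -0.88] [15.338 26.254 -4.153 -0.091  0.028 -0.105]
[518. -97. 145.] [ 0.44 -0.14 -0.89] [ 1.1858e+01  2.9180e+01 -6.6980e+00 -9.6000e-02  1.7000e-02 -1.0500e-01]
[520. -65. 149.] [ 0.47 -0.04 -0.88] [ 8.2890e+00  3.1484e+01 -8.9650e+00 -9.9000e-02  6.0000e-03 -1.0600e-01]
[520. -32. 157.] [ 0.49  0.05 -0.87] [ 4.8020e+00  3.3172e+01 -1.0889e+01 -9.9000e-02 -5.0000e-03 -1.0900e-01]
[518.   0. 171.] [ 0.51  0.15 -0.85]
```

Create t.py:
```python
from fk import *
from h import ctrl,Rp
s=ctrl.read_state();q=s["qpos"].copy();R0=Ro.from_euler('xyz',s["tool_rot"])
x,R=pose(0,0,75,156)
yax=Rp[:,1]
for dz in(40,80,110):
  for tilt in(.15,.3,.45):
    RA=Ro.from_rotvec(-tilt*yax)*R   # lean more outward
    for xx in(500,540):
      a,e=ik([xx,-30,x[2]+dz],RA,np.array([.0,.5,.1,2.35,3.0,.4,-1.51]),.01)
      print(dz,tilt,xx,round(e,3),a.round(2),RA.as_matrix()[:,2].round(2),"rot from now",(R0.inv()*RA).as_rotvec().round(2))
```

```bash
python3 t.py
```

```text
40 0.15 500 0.062 [ 0.7   0.41 -0.62  2.47  3.43  0.27 -1.8 ] [ 0.62  0.18 -0.76] rot from now [-0.86  0.59 -1.16]
40 0.15 540 0.0 [ 0.55  0.44 -0.47  2.44  3.43  0.36 -1.83] [ 0.62  0.18 -0.76] rot from now [-0.86  0.59 -1.16]
40 0.3 500 0.181 [ 0.89  0.49 -0.78  2.47  3.54  0.29 -1.8 ] [ 0.73  0.21 -0.65] rot from now [-0.98  0.51 -1.08]
40 0.3 540 0.084 [ 0.59  0.49 -0.43  2.47  3.63  0.5  -1.93] [ 0.73  0.21 -0.65] rot from now [-0.98  0.51 -1.08]
40 0.45 500 0.287 [ 1.08  0.63 -0.92  2.47  3.7   0.33 -1.77] [ 0.81  0.24 -0.53] rot from now [-1.1   0.43 -1.  ]
40 0.45 540 0.192 [ 0.66  0.56 -0.39  2.47  3.89  0.64 -2.03] [ 0.81  0.24 -0.53] rot from now [-1.1   0.43 -1.  ]
80 0.15 500 0.008 [ 0.79  0.32 -0.73  2.47  3.47  0.23 -1.89] [ 0.62  0.18 -0.76] rot from now [-0.86  0.59 -1.16]
80 0.15 540 0.001 [ 0.62  0.35 -0.54  2.39  3.64  0.23 -2.07] [ 0.62  0.18 -0.76] rot from now [-0.86  0.59 -1.16]
80 0.3 500 0.131 [ 1.    0.41 -0.92  2.47  3.5   0.24 -1.82] [ 0.73  0.21 -0.65] rot from now [-0.98  0.51 -1.08]
80 0.3 540 0.039 [ 0.58  0.39 -0.42  2.47  3.7   0.48 -2.05] [ 0.73  0
[... 267 characters left out ...]
-1.  ]
110 0.15 500 0.002 [ 0.66  0.22 -0.52  2.44  4.11  0.23 -2.54] [ 0.62  0.18 -0.76] rot from now [-0.86  0.59 -1.16]
110 0.15 540 0.002 [ 0.48  0.26 -0.35  2.35  4.24  0.23 -2.68] [ 0.62  0.18 -0.76] rot from now [-0.86  0.59 -1.16]
110 0.3 500 0.088 [ 0.45  0.24 -0.18  2.47  4.2   0.46 -2.54] [ 0.73  0.21 -0.65] rot from now [-0.98  0.51 -1.08]
110 0.3 540 0.001 [ 0.53  0.31 -0.35  2.47  3.78  0.48 -2.17] [ 0.73  0.21 -0.65] rot from now [-0.98  0.51 -1.08]
110 0.45 500 0.205 [ 0.75  0.31 -0.44  2.47  4.24  0.52 -2.46] [ 0.81  0.24 -0.53] rot from now [-1.1   0.43 -1.  ]
110 0.45 540 0.117 [ 0.54  0.36 -0.26  2.47  3.99  0.62 -2.27] [ 0.81  0.24 -0.53] rot from now [-1.1   0.43 -1.  ]
```

Create path.py:
```python
from fk import *
from scipy.spatial.transform import Slerp
from h import ctrl,Rp
def body(xa,Ra,xb,Rb): return np.r_[Ra.inv().apply(np.array(xb)-xa),(Ra.inv()*Rb).as_rotvec()]
def run(way,show=True):
    s=ctrl.read_state();q=s["qpos"].copy();x=s["eef_pos"];R=Ro.from_euler('xyz',s["tool_rot"])
    for X,G in way:
        X=np.array(X,float);ang=np.linalg.norm((R.inv()*G).as_rotvec());n=int(np.ceil(max(np.linalg.norm(X-x)/45,ang/.145,1)))
        xp,Rp_=x,R;sl=Slerp([0,1],Ro.concatenate([R,G]))
        print("-- n",n,"const rot/row",((R.inv()*G).as_rotvec()/n).round(4))
        for k in range(1,n+1):
            xk=x+(X-x)*k/n;Rk=sl(k/n);q,e=ik(xk,Rk,q,.01)
            print(body(xp,Rp_,xk,Rk)[:3].round(1),"err",round(e,3),q.round(2),xk.round());xp,Rp_=xk,Rk
        x,R=X,G
```

Create t.py:
```python
from path import *
x,R=pose(0,0,75,156);RA=Ro.from_rotvec(-.15*Rp[:,1])*R
run([([590,-60,300],RA),(x,R),pose(0,0,26,156)])
```

```bash
python3 t.py
```

```text
-- n 11 const rot/row [-0.0781  0.0533 -0.1059]
[15.7  7.  -9.8] err 0.001 [-0.7   0.51  0.99  2.25  1.4   0.23 -1.24] [ 512. -242.  307.]
[15.4  9.4 -8.3] err 0.0 [-0.63  0.43  0.85  2.29  1.72  0.28 -1.44] [ 520. -224.  307.]
[14.7 11.5 -6.7] err 0.0 [-0.54  0.36  0.71  2.33  1.95  0.3  -1.53] [ 527. -206.  306.]
[13.6 13.5 -4.9] err 0.0 [-0.43  0.31  0.58  2.35  2.16  0.31 -1.59] [ 535. -187.  305.]
[12.3 15.2 -3.1] err 0.0 [-0.3   0.27  0.44  2.36  2.36  0.29 -1.65] [ 543. -169.  304.]
[10.8 16.6 -1.3] err 0.0 [-0.14  0.25  0.28  2.36  2.58  0.26 -1.71] [ 551. -151.  304.]
[ 9.  17.7  0.6] err 0.0 [ 0.09  0.24  0.04  2.35  2.76  0.23 -1.74] [ 559. -133.  303.]
[ 7.  18.4  2.4] err 0.002 [ 0.64  0.26 -0.58  2.33  2.45  0.23 -1.27] [ 567. -115.  302.]
[ 4.8 18.8  4.2] err 0.001 [ 0.95  0.35 -0.97  2.3   2.1   0.23 -0.75] [574. -96. 301.]
[ 2.6 18.8  5.9] err 0.001 [ 1.08  0.43 -1.16  2.25  1.74  0.23 -0.25] [582. -78. 301.]
[ 0.2 18.4  7.4] err 0.001 [ 1.13  0.51 -1.25  2.2   1.36  0.24  0.27] [590. -60. 300.]
-- n 4 const rot/row [0.0153 0.0343 0.    ]
[36.2  5.2 16.1] err 0.0 [ 1.08  0.55 -1.25  2.26  1.6   0.31  0.01] [572. -45. 268.]
[35.6  5.4 17.2] err 0.0 [ 1.02  0.6  -1.25  2.32  1.75  0.39 -0.18] [554. -30. 235.]
[35.   5.7 18.3] err 0.0 [ 0.95  0.66 -1.25  2.37  1.86  0.49 -0.32] [536. -15. 203.]
[34.3  6.  19.4] err 0.0 [ 0.88  0.73 -1.25  2.42  1.92  0.6  -0.42] [518.   0. 171.]
-- n 2 const rot/row [0. 0. 0.]
[-0.  -0.  24.5] err 0.0 [ 0.84  0.8  -1.23  2.41  1.98  0.66 -0.45] [531.   4. 150.]
[ 0.  -0.  24.5] err 0.0 [ 0.8   0.87 -1.21  2.4   2.03  0.71 -0.47] [543.   7. 129.]
```

```bash
sed -i 's/-.15\*Rp/-.35*Rp/; s/\[590,-60,300\]/[600,-60,290]/' t.py; python3 t.py
```

```text
-- n 11 const rot/row [-0.093   0.0441 -0.0959]
[16.6  7.5 -8.9] err 0.001 [-0.71  0.52  0.99  2.27  1.54  0.23 -1.4 ] [ 513. -242.  306.]
[16.1  9.8 -7.4] err 0.0 [-0.59  0.42  0.77  2.32  1.9   0.34 -1.64] [ 521. -224.  305.]
[15.3 11.9 -5.7] err 0.0 [-0.48  0.37  0.61  2.37  2.15  0.41 -1.77] [ 530. -206.  303.]
[14.3 13.8 -3.8] err 0.0 [-0.36  0.33  0.48  2.41  2.39  0.45 -1.87] [ 539. -187.  301.]
[13.  15.4 -1.9] err 0.0 [-0.23  0.31  0.36  2.44  2.62  0.48 -1.95] [ 548. -169.  300.]
[11.5 16.6  0.2] err 0.0 [-0.1   0.31  0.25  2.46  2.85  0.51 -2.02] [ 556. -151.  298.]
[ 9.8 17.5  2.2] err 0.0 [ 0.02  0.31  0.15  2.46  3.08  0.53 -2.08] [ 565. -133.  297.]
[ 8.  18.1  4.3] err 0.0 [ 0.14  0.32  0.06  2.45  3.31  0.54 -2.14] [ 574. -115.  295.]
[ 6.  18.3  6.3] err 0.0 [ 0.26  0.33 -0.02  2.43  3.54  0.54 -2.2 ] [583. -96. 293.]
[ 3.9 18.1  8.2] err 0.0 [ 0.36  0.35 -0.1   2.39  3.76  0.54 -2.26] [591. -78. 292.]
[ 1.8 17.5 10. ] err 0.0 [ 0.44  0.38 -0.17  2.34  3.99  0.54 -2.34] [600. -60. 290.]
-- n 4 const rot/row [0.0356 0.0799 0.    ]
[38.3  5.   6.2] err 0.0 [ 0.37  0.38 -0.15  2.37  3.93  0.47 -2.32] [580. -45. 260.]
[37.7  5.3  9. ] err 0.0 [ 0.29  0.4  -0.12  2.39  3.86  0.41 -2.29] [559. -30. 230.]
[36.9  5.6 11.8] err 0.0 [ 0.2   0.42 -0.08  2.41  3.79  0.36 -2.26] [539. -15. 201.]
[35.8  6.1 14.5] err 0.0 [ 0.1   0.45 -0.04  2.42  3.72  0.31 -2.24] [518.   0. 171.]
-- n 2 const rot/row [0. 0. 0.]
[-0.  -0.  24.5] err 0.0 [ 0.05  0.52  0.01  2.41  3.68  0.37 -2.2 ] [531.   4. 150.]
[ 0.  -0.  24.5] err 0.0 [ 0.02  0.58  0.04  2.4   3.64  0.41 -2.18] [543.   7. 129.]
```

Much better conditioned. First 6 rows, then check.

Call:
nudge_tcp --steps '[[17, 8, -9, -0.093, 0.044, -0.096, 85], [16, 10, -7, -0.093, 0.044, -0.096, 85], [15, 12, -6, -0.093, 0.044, -0.096, 85], [14, 14, -4, -0.093, 0.044, -0.096, 85], [13, 15, -2, -0.093, 0.044, -0.096, 85], [12, 17, 0, -0.093, 0.044, -0.096, 85]]'

```text
clock: 4.95
eef_pos: [543.6, -212.7, 302.7]
tool_rot: [2.616, 0.746, 1.712]
force: [-0.1, -1.1, -0.4]
width: 85.2
gripper_force: 0.0
```

```bash
python3 t.py
```

```text
-- n 8 const rot/row [-0.0897  0.0409 -0.0879]
[14.2 13.9 -4.6] err 0.0 [-0.32  0.34  0.48  2.4   2.54  0.43 -1.92] [ 551. -194.  301.]
[13.1 15.4 -2.8] err 0.0 [-0.2   0.32  0.36  2.42  2.75  0.47 -1.99] [ 558. -175.  300.]
[11.7 16.7 -0.8] err 0.0 [-0.07  0.32  0.26  2.44  2.96  0.49 -2.05] [ 565. -155.  298.]
[10.2 17.6  1.2] err 0.0 [ 0.04  0.31  0.16  2.44  3.17  0.51 -2.11] [ 572. -136.  296.]
[ 8.6 18.3  3.2] err 0.0 [ 0.15  0.32  0.07  2.43  3.38  0.53 -2.16] [ 579. -117.  295.]
[ 6.8 18.6  5.1] err 0.0 [ 0.26  0.33 -0.01  2.41  3.58  0.54 -2.22] [586. -98. 293.]
[ 4.9 18.5  7. ] err 0.0 [ 0.35  0.35 -0.08  2.38  3.79  0.54 -2.28] [593. -79. 292.]
[ 3.  18.2  8.9] err 0.0 [ 0.42  0.38 -0.14  2.34  4.    0.54 -2.36] [600. -60. 290.]
-- n 4 const rot/row [0.0356 0.0799 0.    ]
[38.3  5.   6.2] err 0.0 [ 0.35  0.38 -0.13  2.37  3.95  0.48 -2.33] [580. -45. 260.]
[37.7  5.3  9. ] err 0.0 [ 0.28  0.4  -0.1   2.39  3.88  0.42 -2.3 ] [559. -30. 230.]
[36.9  5.6 11.8] err 0.0 [ 0.18  0.42 -0.06  2.41  3.81  0.36 -2.28] [539. -15. 201.]
[35.8  6.1 14.5] err 0.0 [ 0.09  0.45 -0.02  2.42  3.74  0.32 -2.26] [518.   0. 171.]
-- n 2 const rot/row [0. 0. 0.]
[-0.  -0.  24.5] err 0.0 [ 0.04  0.52  0.02  2.41  3.69  0.37 -2.22] [531.   4. 150.]
[ 0.  -0.  24.5] err 0.0 [ 0.01  0.58  0.05  2.4   3.66  0.42 -2.19] [543.   7. 129.]
```

Following the planned branch. Continue.

Call:
nudge_tcp --steps '[[14, 14, -5, -0.09, 0.041, -0.088, 85], [13, 15, -3, -0.09, 0.041, -0.088, 85], [12, 17, -1, -0.09, 0.041, -0.088, 85], [10, 18, 1, -0.09, 0.041, -0.088, 85], [9, 18, 3, -0.09, 0.041, -0.088, 85], [7, 19, 5, -0.09, 0.041, -0.088, 85], [5, 18, 7, -0.09, 0.041, -0.088, 85], [3, 18, 9, -0.09, 0.041, -0.088, 85]]'

```text
clock: 5.75
eef_pos: [598.7, -62.4, 290.6]
tool_rot: [2.666, 0.807, 2.801]
force: [-0.0, 1.0, 0.6]
width: 84.7
gripper_force: 0.0
```

```bash
sed -i 's/^run.*/run([(x,R),pose(0,0,26,156)])/' t.py; python3 t.py
```

```text
-- n 4 const rot/row [0.0346 0.0803 0.0005]
[38.4  5.6  6.6] err 0.0 [ 0.39  0.38 -0.17  2.37  3.93  0.46 -2.3 ] [579. -47. 261.]
[37.7  5.9  9.4] err 0.0 [ 0.3   0.4  -0.14  2.39  3.85  0.4  -2.27] [558. -31. 231.]
[36.9  6.3 12.2] err 0.0 [ 0.21  0.42 -0.09  2.41  3.78  0.35 -2.24] [538. -16. 201.]
[35.8  6.7 14.9] err 0.0 [ 0.11  0.45 -0.05  2.42  3.71  0.31 -2.23] [518.   0. 171.]
-- n 2 const rot/row [0. 0. 0.]
[-0.  -0.  24.5] err 0.0 [ 0.06  0.52 -0.    2.41  3.67  0.36 -2.19] [531.   4. 150.]
[ 0.  -0.  24.5] err 0.0 [ 0.03  0.58  0.03  2.4   3.63  0.41 -2.16] [543.   7. 129.]
```

Call:
nudge_tcp --steps '[[38.5, 5.5, 6.5, 0.0346, 0.0803, 0, 85], [37.5, 6, 9.5, 0.0346, 0.0803, 0, 85], [37, 6.5, 12, 0.0346, 0.0803, 0, 85], [36, 6.5, 15, 0.0346, 0.0803, 0, 85], [0, 0, 0, 0, 0, 0, 85]]'

```text
clock: 6.25
eef_pos: [517.1, 4.1, 168.9]
tool_rot: [2.893, 0.501, 2.945]
force: [0.6, 0.3, 0.3]
width: 84.9
gripper_force: 0.0
```

Run:
```python
from h import *
goal(0,0,75,156);goal(0,0,27,156)
a=ctrl.get_image("side")[160:320,220:420];cv2.imwrite("pics/s2.png",cv2.resize(a,None,fx=3.5,fy=3.5,interpolation=2))
```

```text
t 6.25 tool d [-2.6 -3.4 -1.6] rv [ 0.002 -0.005  0.002] | 5.0 0.01 goal [518.   0. 171.] q [ 0.1   0.46 -0.06  2.43  3.67  0.31 -2.19]
t 6.25 tool d [-2.8 -3.5 46.4] rv [ 0.002 -0.005  0.002] | 47.0 0.01 goal [543.   7. 130.] q [ 0.1   0.46 -0.06  2.43  3.67  0.31 -2.19]
```

View pics/s2.png

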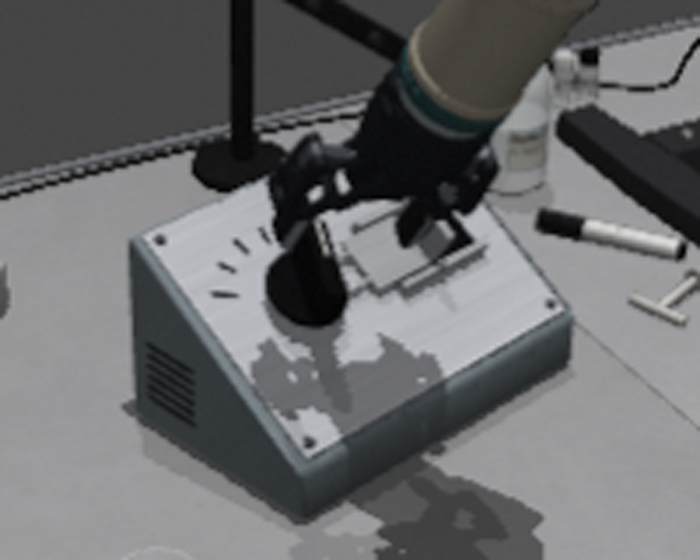

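Call:
nudge_tcp --steps '[[-2.8, -3.5, 16, 0, -0.005, 0, 85], [0, 0, 15, 0, 0, 0, 85], [0, 0, 15, 0, 0, 0, 85], [0, 0, 0, 0, 0, 0, 40], [0, 0, 0, 0, 0, 0, 10], [0, 0, 0, 0, 0, 0, 10], [0, 0, 0, 0, 0, 0, 10], [0, 0, 0, 0, 0, 0, 10], [0, 0, 0, 0, 0, 0, 10]]'

```text
clock: 7.2
eef_pos: [545.2, 6.1, 134.0]
tool_rot: [2.887, 0.514, 2.938]
force: [-4.3, 2.5, 9.2]
width: 15.7
gripper_force: 58.4
```

Run:
```python
from h import *
goal(0,0,27,156);s=ctrl.read_state();print(Rp.T@s["force"],Rp.T@s["torque"])
```

```text
t 7.2 tool d [4.3 0.1 2.2] rv [ 0.004  0.009 -0.001] | 5.0 0.01 goal [543.   7. 130.] q [ 0.05  0.57  0.01  2.4   3.61  0.42 -2.14]
[2.00076502 3.61936738 9.64805036] [ 0.69871731  0.1115983  -0.04699478]
```

Call:
nudge_tcp --steps '[[0, 0.6, 0, 0, 0, -0.15, 10], [0, 0.6, 0, 0, 0, -0.15, 10], [0, 0.6, 0, 0, 0, -0.15, 10], [0, 0.6, 0, 0, 0, -0.15, 10], [0, 0.6, 0, 0, 0, -0.15, 10], [0, 0, 0, 0, 0, 0, 10]]'

```text
clock: 7.8
eef_pos: [544.3, 9.3, 134.1]
tool_rot: [-2.936, 0.533, -2.467]
force: [-4.4, 3.6, 10.6]
width: 15.5
gripper_force: 58.8
```

Create st.py:
```python
from h import *
s=ctrl.read_state();t=(Rp.T@Ro.from_euler('xyz',s["tool_rot"]).as_matrix())[:,0]
p=Rp.T@(s["eef_pos"]-ax)
print("tcp panel",p.round(1),"tool x angle-180:",np.degrees(np.arctan2(-t[1],-t[0])).round(1),"F",(Rp.T@s["force"]).round(1),"M",(Rp.T@s["torque"]).round(2),s["width"],s["gripper_force"],s["qpos"].round(2))
```

```bash
python3 st.py
```

```text
tcp panel [ 4.   1.6 29.2] tool x angle-180: 19.1 F [ 2.9  4.7 10.7] M [0.93 0.1  0.02] 15.457441071760073 58.799800872802734 [-0.12  0.59  0.23  2.41  3.81  0.49 -1.61]
```

Call:
nudge_tcp --steps '[[0, 0.3, 0, 0, 0, -0.15, 10], [0, 0.3, 0, 0, 0, -0.15, 10], [0, 0.3, 0, 0, 0, -0.15, 10], [0, 0.3, 0, 0, 0, -0.15, 10], [0, 0.3, 0, 0, 0, -0.12, 10], [0, 0, 0, 0, 0, 0, 10]]'

```text
clock: 8.4
eef_pos: [542.1, 11.2, 133.0]
tool_rot: [-2.638, 0.271, -1.733]
force: [-6.8, 3.7, 12.0]
width: 15.9
gripper_force: 59.0
```

```bash
python3 st.py
```

```text
tcp panel [ 2.1  3.9 29.2] tool x angle-180: 60.4 F [ 1.7  5.5 13.1] M [1.41 0.49 0.11] 15.85338205944188 58.99567186832428 [-0.25  0.62  0.43  2.42  3.96  0.59 -1.05]
```

Call:
nudge_tcp --steps '[[0, 0, 0, 0, 0, -0.04, 10], [0, 0, 0, 0, 0, 0, 10]]'

```text
clock: 8.6
eef_pos: [542.0, 11.2, 132.9]
tool_rot: [-2.629, 0.253, -1.7]
force: [-7.1, 4.3, 10.8]
width: 16.0
gripper_force: 59.2
```

```bash
python3 st.py
```

```text
tcp panel [ 1.9  4.  29.2] tool x angle-180: 62.5 F [ 0.9  6.1 12.1] M [ 1.49  0.52 -0.2 ] 16.01126495840543 59.190083742141724 [-0.26  0.62  0.44  2.42  3.97  0.59 -1.02]
```

Call:
nudge_tcp --steps '[[0, 0, 0, 0, 0, -0.04, 10], [0, 0, 0, 0, 0, 0, 10]]'

```text
clock: 8.8
eef_pos: [541.9, 11.1, 133.0]
tool_rot: [-2.621, 0.235, -1.668]
force: [-5.5, 5.9, 9.9]
width: 15.9
gripper_force: 72.4
```

```bash
python3 st.py
```

Run:
```python
from h import *
a=ctrl.get_image("top")[120:250,270:390];cv2.imwrite("pics/t3.png",cv2.resize(a,None,fx=4.6,fy=4.6,interpolation=2))
```

```text
tcp panel [ 1.9  4.  29.3] tool x angle-180: 64.5 F [ 2.1  7.2 10.3] M [ 1.7   0.43 -1.41] 15.856829820468404 72.38358723465353 [-0.27  0.63  0.45  2.42  3.98  0.6  -0.99]
```

View pics/t3.png

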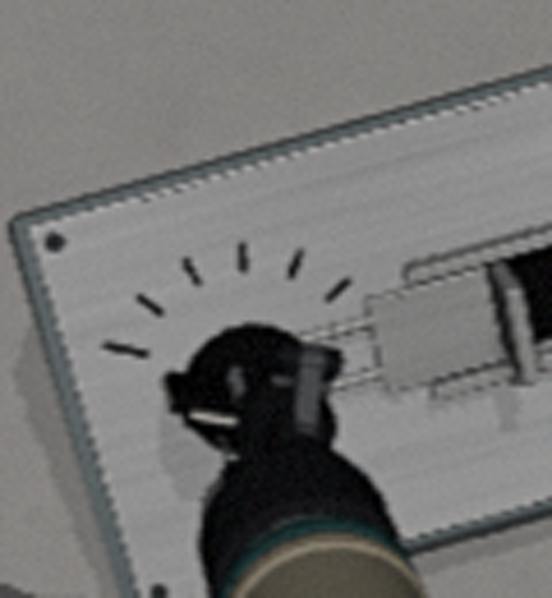

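Call:
nudge_tcp --steps '[[0, -0.3, 0, 0, 0, 0.148, 10], [0, -0.3, 0, 0, 0, 0.148, 10], [0, -0.3, 0, 0, 0, 0.148, 10], [0, -0.3, 0, 0, 0, 0.148, 10], [0, -0.5, 0, 0, 0, 0.148, 10], [0, -0.6, 0, 0, 0, 0.148, 10], [0, -0.6, 0, 0, 0, 0.148, 10], [0, -0.6, 0, 0, 0, 0.148, 10], [0, -0.5, 0, 0, 0, 0.148, 10], [0, 0, 0, 0, 0, 0, 10]]'

```text
clock: 9.85
eef_pos: [545.2, 7.0, 134.2]
tool_rot: [3.012, 0.554, -3.1]
force: [-4.8, 3.0, 8.5]
width: 15.9
gripper_force: 59.2
```

```bash
python3 st.py
```

```text
tcp panel [ 4.2 -0.9 29.2] tool x angle-180: -11.8 F [1.3 4.3 9.2] M [0.79 0.27 0.04] 15.88199475476319 59.16088879108429 [-0.    0.58  0.08  2.4   3.68  0.44 -2.  ]
```

Call:
nudge_tcp --steps '[[0, 0, 0, 0, 0, 0, 30], [0, 0, 0, 0, 0, 0, 60], [0, 0, 0, 0, 0, 0, 60], [0, 0, 0, 0, 0, 0, 60], [0, 0, -15, 0, 0, 0, 60], [0, 0, -15, 0, 0, 0, 60], [0, 0, -15, 0, 0, 0, 60], [0, 0, 0, 0, 0, 0, 60]]'

```text
clock: 10.65
eef_pos: [521.9, -1.9, 172.0]
tool_rot: [3.017, 0.553, -3.099]
force: [0.0, -0.3, -0.3]
width: 59.9
gripper_force: 0.0
```

```bash
python3 st.py
```

```text
tcp panel [ 3.2 -2.9 74.5] tool x angle-180: -11.7 F [-0.2 -0.3 -0.2] M [ 0.    0.51 -0.03] 59.89860367789854 0.0 [ 0.06  0.46  0.02  2.43  3.76  0.34 -2.06]
```

Create t.py:
```python
from path import *
run([pose(0,-75,85,180),pose(0,-148,85,180),pose(0,-148,22,180),pose(0,-113,22,180)])
```

```bash
python3 t.py
```

```text
-- n 2 const rot/row [-0.0014  0.0037 -0.1023]
[ -5.8 -35.6  -5.1] err 0.0 [ 0.21  0.45 -0.05  2.38  3.95  0.3  -2.06] [528. -38. 176.]
[ -2.1 -36.   -5.2] err 0.0 [ 0.36  0.46 -0.13  2.33  4.17  0.26 -2.09] [534. -73. 179.]
-- n 2 const rot/row [0. 0. 0.]
[  0.  -36.5  -0. ] err 0.016 [ 0.51  0.48 -0.23  2.29  4.24  0.23 -2.1 ] [ 544. -108.  179.]
[  0.  -36.5  -0. ] err 0.047 [ 0.6   0.51 -0.27  2.26  4.24  0.23 -2.04] [ 555. -143.  179.]
-- n 2 const rot/row [0. 0. 0.]
[ 0.   0.  31.5] err 0.017 [ 0.56  0.57 -0.24  2.22  4.24  0.23 -2.04] [ 571. -139.  152.]
[-0.  -0.  31.5] err 0.0 [ 0.5   0.63 -0.19  2.19  4.19  0.25 -2.  ] [ 587. -134.  126.]
-- n 1 const rot/row [0. 0. 0.]
[ 0. 35. -0.] err 0.0 [ 0.37  0.62 -0.09  2.25  4.05  0.31 -1.93] [ 577. -101.  126.]
```

Create t.py:
```python
from path import *
def P(u,v,w,t=.25,l=.06):
    x,R=pose(u,v,w,180);return x,Ro.from_rotvec(-t*Rp[:,1])*Ro.from_rotvec(-l*Rp[:,0])*R
print(P(0,0,0)[1].as_matrix()[:,2],pose(0,0,0,180)[1].as_matrix()[:,2])
run([P(0,-75,85),P(0,-148,85),P(0,-148,22),P(0,-113,22)])
```

```bash
python3 t.py
```

```text
[ 0.70988873  0.14447058 -0.68933754] [ 0.50874573  0.14829771 -0.8480481 ]
-- n 3 const rot/row [ 0.0104 -0.0826 -0.0652]
[ -3.9 -23.7  -3.4] err 0.0 [ 0.07  0.49  0.1   2.47  3.74  0.51 -1.91] [526. -26. 174.]
[ -2.6 -24.   -2.9] err 0.046 [ 0.16  0.51  0.12  2.47  3.83  0.58 -1.85] [530. -50. 177.]
[ -1.2 -24.1  -2.5] err 0.081 [ 0.25  0.54  0.13  2.47  3.92  0.69 -1.77] [534. -73. 179.]
-- n 2 const rot/row [0. 0. 0.]
[  0.  -36.4   2.2] err 0.012 [ 0.3   0.59  0.16  2.47  3.91  0.79 -1.7 ] [ 544. -108.  179.]
[  0.  -36.4   2.2] err 0.0 [ 0.38  0.6   0.16  2.41  4.    0.78 -1.74] [ 555. -143.  179.]
-- n 2 const rot/row [0. 0. 0.]
[ 7.8  1.8 30.5] err 0.0 [ 0.34  0.68  0.17  2.4   3.93  0.82 -1.69] [ 571. -139.  152.]
[ 7.8  1.8 30.5] err 0.0 [ 0.31  0.75  0.17  2.38  3.87  0.86 -1.66] [ 587. -134.  126.]
-- n 1 const rot/row [0. 0. 0.]
[ 0.  34.9 -2.1] err 0.0 [ 0.24  0.75  0.17  2.44  3.78  0.91 -1.61] [ 577. -101.  126.]
```

```bash
sed -i 's/t=.25,l=.06/t=.1,l=.05/' t.py; python3 t.py
```

```text
[ 0.60073728  0.12305369 -0.78991931] [ 0.50874573  0.14829771 -0.8480481 ]
-- n 2 const rot/row [ 0.0184 -0.0487 -0.1009]
[ -5.8 -35.6  -5.1] err 0.0 [ 0.12  0.47  0.07  2.43  3.83  0.42 -1.94] [528. -38. 176.]
[ -2.4 -36.1  -4.3] err 0.0 [ 0.18  0.49  0.12  2.43  3.89  0.51 -1.82] [534. -73. 179.]
-- n 2 const rot/row [0. 0. 0.]
[  0.  -36.5   1.8] err 0.0 [ 0.29  0.5   0.09  2.38  4.02  0.49 -1.89] [ 544. -108.  179.]
[  0.  -36.5   1.8] err 0.0 [ 0.38  0.52  0.06  2.32  4.17  0.47 -1.97] [ 555. -143.  179.]
-- n 2 const rot/row [0. 0. 0.]
[ 3.1  1.6 31.3] err 0.0 [ 0.33  0.59  0.1   2.3   4.07  0.52 -1.89] [ 571. -139.  152.]
[ 3.1  1.6 31.3] err 0.0 [ 0.29  0.66  0.13  2.28  3.99  0.56 -1.83] [ 587. -134.  126.]
-- n 1 const rot/row [0. 0. 0.]
[ 0.  35.  -1.7] err 0.0 [ 0.2   0.66  0.16  2.34  3.88  0.6  -1.78] [ 577. -101.  126.]
```

Good. First lift and cross to the right of the tab, closing the fingers, then look.

Call:
nudge_tcp --steps '[[-6, -35.5, -5, 0.018, -0.049, -0.101, 0], [-2.5, -36, -4, 0.018, -0.049, -0.101, 0], [0, -36.5, 2, 0, 0, 0, 0], [0, -36.5, 2, 0, 0, 0, 0], [0, 0, 0, 0, 0, 0, 0]]'

```text
clock: 11.15
eef_pos: [557.3, -150.0, 177.2]
tool_rot: [-3.088, 0.658, -2.864]
force: [0.2, -0.2, 0.2]
width: -0.3
gripper_force: 0.0
```

```bash
python3 st.py; sed -i 's/^run.*/run([P(0,-148,22),P(0,-113,22)])/' t.py; python3 t.py;python3 - <<'E'
from h import *
im=ctrl.get_image("top");cv2.imwrite("pics/t4f.png",im)
cv2.imwrite("pics/t4.png",cv2.resize(im[110:270,262:442],None,fx=3.7,fy=3.7,interpolation=2))
E
```

```text
tcp panel [  -0.4 -155.1   82.9] tool x angle-180: -0.3 F [ 0.2 -0.2  0.1] M [0.04 0.68 0.03] -0.3145690151895895 0.0 [ 0.39  0.53  0.07  2.31  4.15  0.48 -1.95]
[ 0.60073728  0.12305369 -0.78991931] [ 0.50874573  0.14829771 -0.8480481 ]
-- n 2 const rot/row [-0.0034 -0.0002 -0.0024]
[ 2.9  5.2 30.1] err 0.0 [ 0.34  0.6   0.1   2.3   4.07  0.52 -1.89] [ 572. -142.  152.]
[ 2.9  5.1 30.1] err 0.0 [ 0.29  0.66  0.12  2.28  3.99  0.56 -1.83] [ 587. -134.  126.]
-- n 1 const rot/row [0. 0. 0.]
[ 0.  35.  -1.7] err 0.0 [ 0.2   0.66  0.15  2.34  3.88  0.6  -1.78] [ 577. -101.  126.]
```

View pics/t4.png

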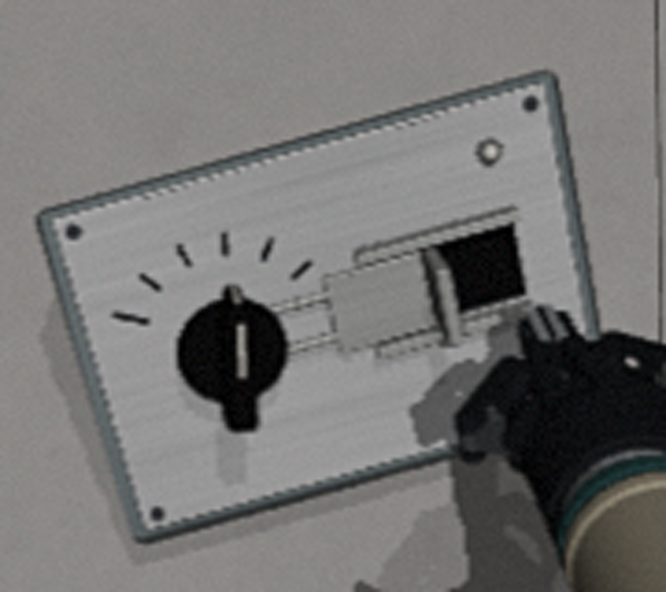

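Run:
```python
from h import *
im=cv2.imread("pics/t4f.png").max(2).astype(float)
ys,xs=np.mgrid[197:213,322:333];a=im[197:213,322:333].copy();a[a<50]=0
print((a>0).sum(1)); m=a.sum(1)>0
cx=(a*xs).sum(1)[m]/a.sum(1)[m];y=ys[m,0];print(cx.round(1))
k=np.polyfit(y,cx,1);q=pan("top",[(np.polyval(k,y[0]),y[0]),(np.polyval(k,y[-1]),y[-1])],56);d=q[0]-q[1];print(q.round(1),np.degrees(np.arctan2(d[1],d[0])))
```

```text
[2 3 3 3 3 3 3 3 3 3 3 3 3 3 3 0]
[326.6 326.8 326.8 326.8 326.8 326.8 326.8 326.9 326.9 327.  327.  327.
 327.  327.  327. ]
[[31.5 -6.2 56. ]
 [ 2.7  0.  56. ]] -12.283504138429032
```

Call:
nudge_tcp --steps '[[3, 5, 30, 0, 0, 0, 0], [3, 5, 30, 0, 0, 0, 0], [0, 0, 0, 0, 0, 0, 0]]'

```text
clock: 11.5
eef_pos: [584.7, -123.0, 122.5]
tool_rot: [-3.097, 0.654, -2.855]
force: [-0.4, -0.0, -0.3]
width: -0.1
gripper_force: 0.0
```

```bash
python3 st.py
```

```text
tcp panel [  -0.7 -136.8   18.5] tool x angle-180: 0.1 F [-0.5  0.1 -0. ] M [ 0.07  0.64 -0.01] -0.08898930789481573 0.0 [ 0.27  0.67  0.12  2.3   3.95  0.57 -1.8 ]
```

Call:
nudge_tcp --steps '[[0, 8, 0, 0, 0, 0, 0], [0, 5, 0, 0, 0, 0, 0], [0, 0, 0, 0, 0, 0, 0]]'

```text
clock: 11.8
eef_pos: [580.8, -113.5, 126.5]
tool_rot: [-3.093, 0.658, -2.857]
force: [-0.5, -0.3, 0.6]
width: 0.2
gripper_force: 0.0
```

```bash
python3 st.py
```

```text
tcp panel [   0.5 -126.6   22.5] tool x angle-180: 0.1 F [-0.1 -0.1  0.8] M [ 0.08  0.61 -0.04] 0.2368534785349234 0.00044433901667417786 [ 0.24  0.66  0.13  2.33  3.91  0.59 -1.79]
```

Call:
nudge_tcp --steps '[[0, 4, 0, 0, 0, 0, 0], [0, 4, 0, 0, 0, 0, 0], [0, 0, 0, 0, 0, 0, 0]]'

```text
clock: 12.1
eef_pos: [579.5, -108.2, 126.4]
tool_rot: [-3.091, 0.659, -2.859]
force: [-1.1, -3.0, 1.5]
width: -0.1
gripper_force: 1.3
```

```bash
python3 st.py
```

```text
tcp panel [   0.7 -121.1   22.3] tool x angle-180: -0.0 F [-0.8 -2.5  2.3] M [-0.42  0.7  -0.1 ] -0.06254654874569118 1.2565517317852937 [ 0.22  0.66  0.14  2.34  3.89  0.59 -1.77]
```

Call:
nudge_tcp --steps '[[0, 4, 0, 0, 0, 0, 0], [0, 4, 0, 0, 0, 0, 0], [0, 0, 0, 0, 0, 0, 0]]'

```text
clock: 12.4
eef_pos: [577.8, -100.5, 125.8]
tool_rot: [-3.091, 0.659, -2.86]
force: [-1.1, -6.8, 3.2]
width: 0.0
gripper_force: 3.3
```

```bash
python3 st.py
```

```text
tcp panel [   0.8 -113.2   21.5] tool x angle-180: -0.1 F [-0.8 -6.2  4.3] M [-1.22  0.58 -0.17] 0.0047680971513211256 3.261669734492898 [ 0.2   0.66  0.15  2.35  3.86  0.6  -1.76]
```

Run:
```python
from h import *
cv2.imwrite("pics/s5.png",cv2.resize(ctrl.get_image("side")[170:310,240:410],None,fx=3.8,fy=3.8,interpolation=2))
```

```text
(no output)
```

View pics/s5.png

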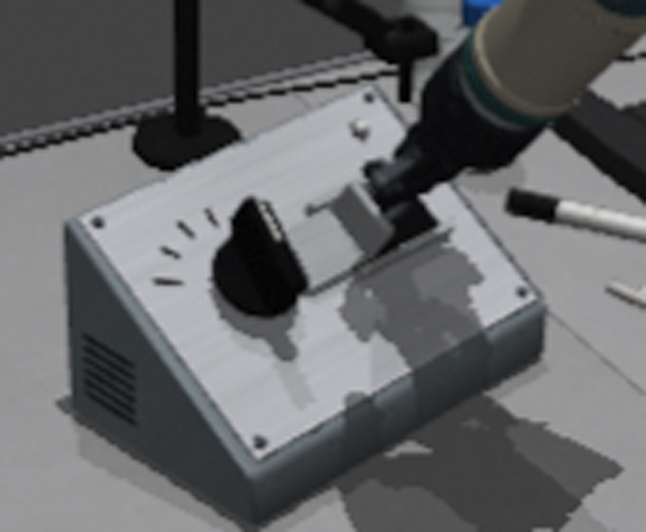

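Call:
nudge_tcp --steps '[[0, 3, 0, 0, 0, 0, 0], [0, 3, 0, 0, 0, 0, 0], [0, 0, 0, 0, 0, 0, 0]]'

```text
clock: 12.75
eef_pos: [577.5, -100.3, 126.0]
tool_rot: [-3.085, 0.659, -2.866]
force: [2.7, -15.5, 1.6]
width: 0.1
gripper_force: 8.1
```

```bash
python3 st.py
```

```text
tcp panel [   0.7 -113.    21.8] tool x angle-180: -0.4 F [ -0.6 -15.6   2.3] M [-3.24  0.71 -0.36] 0.11102892420841788 8.080219198018312 [ 0.19  0.66  0.16  2.36  3.84  0.61 -1.76]
```

Call:
nudge_tcp --steps '[[0, 3, 0, 0, 0, 0, 0], [0, 0, 0, 0, 0, 0, 0]]'

```text
clock: 12.95
eef_pos: [577.4, -100.2, 126.2]
tool_rot: [-3.082, 0.66, -2.869]
force: [4.2, -21.2, 2.1]
width: 0.4
gripper_force: 10.5
```

```bash
python3 st.py
```

```text
tcp panel [   0.7 -112.9   22. ] tool x angle-180: -0.5 F [ -0.5 -21.5   2.8] M [-4.27  0.8  -0.47] 0.4464578908623309 10.491434521973133 [ 0.18  0.66  0.16  2.36  3.83  0.61 -1.75]
```

Call:
nudge_tcp --steps '[[0, 3, 0, 0, 0, 0, 0], [0, 0, 0, 0, 0, 0, 0]]'

```text
clock: 13.15
eef_pos: [577.2, -100.1, 126.3]
tool_rot: [-3.079, 0.66, -2.872]
force: [5.8, -25.7, 0.5]
width: -0.1
gripper_force: 12.9
```

```bash
python3 st.py
```

```text
tcp panel [   0.7 -112.7   22.1] tool x angle-180: -0.6 F [ -1.1 -26.3   1.3] M [-5.29  0.88 -0.54] -0.08546174201500936 12.931819008663297 [ 0.17  0.66  0.17  2.36  3.82  0.61 -1.75]
```

Call:
nudge_tcp --steps '[[0, -12, 0, 0, 0, 0, 0], [0, -10, 0, 0, 0, 0, 0], [0, -10, 0, 0, 0, 0, 0], [0, 0, -30, 0, 0, 0, 0], [0, 0, -30, 0, 0, 0, 0], [0, 0, 0, 0, 0, 0, 0]]'

```text
clock: 13.75
eef_pos: [544.9, -124.9, 175.2]
tool_rot: [-3.093, 0.66, -2.856]
force: [1.1, -0.3, 0.0]
width: -0.1
gripper_force: 0.0
```

```bash
python3 st.py
```

Run:
```python
from h import *
im=ctrl.get_image("top");cv2.imwrite("pics/t6f.png",im)
cv2.imwrite("pics/t6.png",cv2.resize(im[115:270,262:442],None,fx=3.8,fy=3.8,interpolation=2))
```

```text
tcp panel [  -5.5 -127.5   83.8] tool x angle-180: 0.1 F [ 0.8 -0.6 -0.5] M [-0.02  0.66 -0.06] -0.10139894113129846 0.0 [ 0.33  0.52  0.08  2.37  4.06  0.51 -1.88]
```

View pics/t6.png

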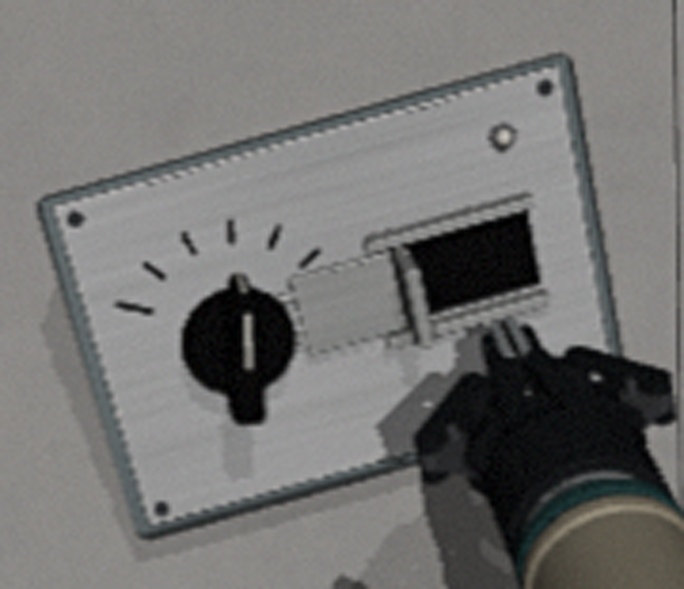

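Run:
```python
from h import *
print(pan("top",tc([(445,240),(463,333),(403,250),(421,342)]),40)[:,:2].round(1))
print(pan("top",tc([(333,266),(345,348),(290,281),(306,354)]),4)[:,:2].round(1))
print(pan("top",tc([(442,303),(402,314)]),4)[:,:2].round(1))
# registration of shift between tc and t6 plate: profile along panel y at x=0..15,h=3
a=cv2.imread("pics/top0.png").mean(2).astype(np.float32);b=cv2.imread("pics/t6f.png").mean(2).astype(np.float32)
v=np.arange(-135,-60,1.)
for h,u in((4,5.),(4,-5.),(40,0.),(40,8.)):
    px=proj("top",[ax+Rp@[u,t,h] for t in v]).astype(np.float32)
    for n,i in(("before",a),("after",b)):
        print(h,u,n,cv2.remap(i,px[None,:,0],px[None,:,1],1)[0].astype(int)[::2].tolist())
```

```text
[[  33.8 -114.6]
 [ -20.1 -113.8]
 [  34.7  -92.3]
 [ -18.5  -91.1]]
[[ 21.3 -58.7]
 [-27.1 -54.6]
 [ 19.7 -34.6]
 [-24.2 -33.3]]
[[ -16.9 -111.4]
 [ -16.8  -88.9]]
4 5.0 before [4, 7, 3, 12, 55, 110, 124, 106, 68, 36, 31, 56, 94, 116, 118, 118, 118, 116, 115, 115, 115, 115, 116, 116, 116, 116, 117, 118, 116, 116, 117, 117, 117, 118, 115, 116, 119, 119]
4 5.0 after [10, 7, 11, 12, 12, 14, 10, 10, 10, 8, 6, 8, 7, 11, 6, 18, 83, 135, 137, 123, 86, 43, 43, 88, 123, 132, 131, 130, 129, 130, 130, 130, 129, 130, 128, 131, 128, 129]
4 -5.0 before [8, 5, 5, 14, 71, 109, 119, 108, 73, 38, 29, 56, 95, 118, 122, 119, 119, 121, 123, 122, 119, 120, 118, 120, 121, 121, 120, 120, 120, 120, 121, 119, 121, 120, 119, 119, 121, 122]
4 -5.0 after [11, 6, 6, 11, 6, 8, 6, 8, 9, 9, 8, 8, 9, 7, 6, 22, 77, 126, 135, 122, 85, 40, 41, 83, 115, 125, 131, 131, 132, 133, 133, 134, 134, 133, 132, 131, 133, 132]
40 0.0 before [7, 3, 5, 3, 7, 2, 16, 75, 116, 119, 101, 62, 32, 34, 72, 99, 111, 119, 119, 116, 116, 117, 118, 119, 118, 116, 117, 117, 116, 117, 118, 117, 118, 119, 117, 119, 117, 117]
40 0.0 after [7, 5, 11, 5, 8, 6, 10, 5, 5, 4, 10, 5, 5, 3, 7, 7, 5, 11, 50, 105, 131, 128, 99, 54, 38, 75, 112, 120, 128, 130, 130, 132, 130, 130, 131, 130, 131, 128]
40 8.0 before [4, 7, 7, 6, 10, 5, 13, 62, 105, 116, 96, 56, 29, 45, 89, 113, 115, 118, 118, 116, 118, 119, 121, 119, 120, 119, 118, 119, 120, 118, 116, 118, 118, 119, 121, 118, 119, 120]
40 8.0 after [7, 5, 6, 9, 10, 8, 9, 11, 8, 7, 8, 7, 6, 8, 8, 7, 5, 10, 48, 103, 128, 122, 94, 49, 39, 84, 119, 128, 134, 132, 132, 132, 132, 135, 131, 132, 132, 132]
```

Call:
nudge_tcp --steps '[[0, -20, -10, 0, 0, 0, 0], [0, 0, 0, 0, 0, 0, 0], [0, 0, 0, 0, 0, 0, 0]]'

```text
clock: 14.1
eef_pos: [545.8, -145.2, 181.3]
tool_rot: [-3.094, 0.658, -2.857]
force: [-0.5, -0.3, 0.2]
width: 0.0
gripper_force: 0.0
```

```bash
python3 -c "
from cell import ctrl
print(ctrl.finish_job())"
```

```text
the job is handed in; nothing more can be done
None
```

I handed the job in at 14.1 s; no verdict came back. The dial was turned back to its stop, left in the third click (pointer measured 12° right of straight up) and let go. The clip then went home: its tab's outer face measured about 98.6 mm from the dial's axis, where home is 99 mm. The arm stayed clear of the jars and beaker, though I took no final picture check of them.

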